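Clamp a core box half with the slip-clutch thumbscrew

TASK

Set the loose mahogany core box half flat on the bed of the side clamp, trough up and running from the jaw to the stop, midway across the jaw, and let it go. Then turn the clamp's bronze thumbscrew clockwise until the jaw holds the block against the stop and the clutch just begins to slip; stop at that first slip, do not back the screw off, and let go. Do not ram or press the block hard into the clamp, and leave the other things on the bench alone.

Things in the scene. Friction and masses are not known exactly. Their poses are not given: they have to be found in the camera images.
- core_half: loose mahogany core box half, about 0.16 kg: block 70 mm long (its x), 60 mm wide (y), 40 mm high, with a stepped trough along x in its top (28 mm wide between two 14 mm walls). Origin: centre of underside, z up. Starts on the slate, trough up. Grip it across the 60 mm. Either end may face the jaw.
- clamp: fixed side clamp. Origin at bench level on the centre line; x points in the closing direction, jaw to stop. Bed 110 mm wide, top z = 12 mm, x = -115 to 130 mm, open at both sides. Housing 56 x 70 mm round x = -70, top z = 56. Steel stop bar 80 mm wide, top z = 47, set by hand, its face from x = 86 to 100 mm. The block goes between jaw and stop, within 12 mm of the centre line, its x along x.
- jaw: steel jaw of the clamp, 50 mm wide, top 46 mm above the bench. Origin in its clamping face on the centre line, 12 mm above the bench; axes as the clamp's. Starts at clamp x = 0 to 4 mm and moves towards the stop (+x) 12 mm per radian that the spindle turns clockwise; it pushes the block along until that meets the stop, and stays where it is left.
- spindle: dark steel collar 48 mm in diameter, 6 mm thick, under the thumbscrew, with a small steel tab at the rim along its +x. Origin on the vertical screw axis (clamp x = -70 mm, y = 0), 56.5 mm above the bench. Turns with the thumbscrew at about 0.16 N m until jaw and block are blocked by the stop; at the start its x is 0 to 0.35 rad clockwise of the clamp's x.
- thumbscrew: bronze bar head 46 mm long (its x), 14 mm thick (y), filling z = 3 to 29 mm above its origin, which is on the screw axis 62.5 mm above the bench. Grip across the 14 mm. Closes clockwise from above, 1.0 to 2.5 rad. Its drag clutch slips at about 0.50 N m: the bar turns on while the collar stands. Slip = angle from the bar's low nub (+x end) to the collar's tab; 0 at the start, stays.
- setting_block: bystander: white glazed setting block 50 x 50 x 28 mm, loose
- lifter_hook: bystander: bronze lifter hook with a ring end, about 130 mm long, lying flat, loose
- dowel0: bystander: steel threaded dowel 12 mm in diameter, 50 mm long, standing in a wooden rack
- dowel1: bystander: steel threaded dowel 12 mm in diameter, 50 mm long, standing in a wooden rack
- dowel2: bystander: steel threaded dowel 12 mm in diameter, 50 mm long, standing in a wooden rack
- dowel3: bystander: steel threaded dowel 12 mm in diameter, 50 mm long, standing in a wooden rack
- mallet: bystander: wooden mallet about 220 mm long, lying on the bench at the far side
Not all that is in view belongs to the job. There is more than one size of the core_half; the one meant has the size given above.

How it is judged:
By the outcome, as a careful person would: the job done as asked, in the order asked, and still so for the second after the job is handed in, with the robot touching nothing.
It also fails if it takes over 72 s, if anything falls off the work surface, if the arm or the gripper's body presses on something with over 40 N, if the wrist force passes 120 N, or if a joint passes its speed limit or range.

ROBOT

A 6-joint arm with a two-finger parallel gripper is mounted at the origin on the work surface. World frame = base frame: x ahead of the robot, y to its left, z up, the work surface at z = 0. Lengths are in mm, angles in rad, forces in N, time in s.
With the tool pointing down it reaches from about 350 to 975 mm from the base axis. Payload 7.1 kg.
Tool frame: the origin (TCP) lies at the very end of the fingers, on their centre line; the grasp point (between the pads) lies 19 mm behind it; y points along the fingers, x is the direction in which the jaws open and shut, and the axes are right-handed (so a half turn about y gives the same grasp; the last joint's range is limited). The gripper opens to 88 mm and grips with 3 to 60 N. Pads are 20 mm wide; open, the fingers measure 115 mm over their backs; the gripper's body (75 mm by 178 mm) begins 61 mm behind the grasp point.
Start: joints at [-0.019, 0.423, 1.63, -0, 1.089, -0.019], TCP at [624.984, 0.026, 222.675] pointing down, gripper open.
Joint ranges: [-3, 3], [-0.9, 2.11], [0.09, 2.58], [-1.31, 4.45], [0.11, 2.69], [-2.54, 2.54]. Speed limits (rad/s): [2.39, 2.39, 3.01, 3.14, 3.14, 3.14].

INTERFACE

Orientations are given as a rotation vector (axis times angle).
In Python, from workcell import ctrl gives the robot as it stands. The module is installed in compiled form; this text tells all that it offers.
- The arm moves only by the tool jog_arm, never from a script. Its argument "steps" is a list of rows, each an object with "turn": the turn, a rotation vector about the world's x, y, z scaled (see below), a list of three; "dp": the shift along the world's x, y, z scaled (see below), a list of three; "claw": the opening, from 0 (shut) to 1 (fully open). In form: [{"turn": [wx, wy, wz], "dp": [x, y, z], "claw": claw}, ...]. A call has 1 to 12 rows; each row is the pose to reach, as a shift and turn from the pose measured when the call began, turning the shorter way round; what a row does not reach only later rows make up. The controller multiplies each number of a shift by 80 mm and each number of a turn by pi rad. A row lasts 1/12 s, in which the tool goes at most 41.7 mm and 7.16 degrees, less where a joint would pass 70% of its speed; a pose out of reach is approached as far as the arm can. A call with a number of a shift or a turn outside -1 to 1 is refused whole. A call with a gripper value outside its range is refused whole. The fingers move at their own pace and stop on an object; the grip force is fixed at half the most. Time passes only in rows, so rows that repeat a pose let the fingers close. It gives the time, the measured TCP pose, the force and the opening at its end, in the units of the state.
- ctrl.get_obs(): the state, without advancing time (a new reading comes with each control period).
- ctrl.get_image(name): name is "scene" or "side" or "wrist"; returns a dict with "img" (420x560x3 uint8, red, green, blue), "range_z" (420x560 float32, mm along the optical axis (not along the pixel's ray), 0 where there is no reading), "fovy" (degrees; the focal length in pixels is half the picture's height over the tangent of half this angle, whatever the lens; pixels are square), "cx", "cy" (the principal point, pixels), "camera_from_world" (4x4, takes a point from world to camera coordinates); the wrist camera has in their place "hand_eye" (4x4, takes a point from camera to tool coordinates, whose origin is the TCP and whose axes are the tool frame's). Camera axes: x right, y down, z forward; pixel columns grow to the right and rows downward; lengths in mm; the calibration is good to about 2 mm. A picture is of the moment at which its call begins: read the wrist's pose just before it.
- ctrl.close_job(): hands the job in, once; it reports no verdict.
The state is a dict: "t": time; "qpos": joint angles; "qvel": joint speeds; "joint_torque": joint torques, N m; "ee_pos": TCP position; "orientation": TCP orientation; "ft_force": force on the tool from outside, world axes, zero at the start; "moment": the same for the moment, N m; "width": finger opening in mm.
Only numpy, scipy, OpenCV 4.12 (cv2) and the standard library are available. Lean on these libraries where they do the work, as an engineer would, in place of code of your own. Each camera call takes 0.05 s, during which the arm holds its last target.

## Working session

There is one attempt and no reset: what is moved stays moved. The work goes in short steps, Python scripts to look and compute and a tool call to move; the robot and the scene stay as the last step left them, time stands still between calls to the robot, and variables do not carry over. Pictures are saved under pics/ and viewed, and the job is handed in when it is done.

Besides the shell and the picture viewer there is one more tool, called by a JSON object that holds its "name" and its "arguments", one argument or row to a line. jog_arm: Moves the arm, as the interface text tells. Its arguments: {"type":"object","properties":{"steps":{"type":"array","items":{"type":"object","properties":{"turn":{"type":"array","items":{"type":"number"}},"dp":{"type":"array","items":{"type":"number"}},"claw":{"type":"number"}}}}},"required":["steps"]}

```bash
mkdir -p pics; ls
cat > h.py <<'E'
import numpy as np, cv2
from workcell import ctrl
from scipy.spatial.transform import Rotation as R
def snap(name,fn):
    o=ctrl.get_obs(); im=ctrl.get_image(name)
    d=dict(img=im['img'],z=im['range_z'],fovy=im['fovy'],cx=im['cx'],cy=im['cy'])
    if name=='wrist':
        T=np.eye(4);T[:3,:3]=R.from_rotvec(o['orientation']).as_matrix();T[:3,3]=o['ee_pos']
        d['wc']=T@np.array(im['hand_eye'])
    else: d['wc']=np.linalg.inv(np.array(im['camera_from_world']))
    np.savez('pics/'+fn+'.npz',**d); cv2.imwrite('pics/'+fn+'.png',im['img'][:,:,::-1]); return d
def load(fn): return dict(np.load('pics/'+fn+'.npz'))
def cloud(d):
    h,w=d['z'].shape; f=h/2/np.tan(np.radians(d['fovy'])/2)
    v,u=np.mgrid[0:h,0:w]; z=d['z']
    P=np.stack([(u-d['cx'])/f*z,(v-d['cy'])/f*z,z],-1)
    return P@d['wc'][:3,:3].T+d['wc'][:3,3]
def proj(d,p):
    f=d['img'].shape[0]/2/np.tan(np.radians(d['fovy'])/2)
    c=np.linalg.inv(d['wc'])@np.append(p,1); return c[0]/c[2]*f+d['cx'],c[1]/c[2]*f+d['cy']
def crop(fn,u0,v0,u1,v1,s,out):
    im=cv2.imread('pics/'+fn+'.png')[v0:v1,u0:u1]
    cv2.imwrite('pics/'+out+'.png',cv2.resize(im,None,fx=s,fy=s,interpolation=cv2.INTER_CUBIC))
E
python3 - <<'E'
from h import *
for n in ['scene','side','wrist']: d=snap(n,n+'0'); print(n,d['fovy'],d['cx'],d['cy'],d['wc'][:3,3].round())
print(ctrl.get_obs())
E
```

```text
pics
scene 47.78049440318087 279.87977667799703 206.45018783347498 [1242.  370.  561.]
side 56.854620355162425 285.28308388596247 209.110244685985 [ 406. -692.  739.]
wrist 59.99025622676549 283.50277310944114 210.00812658887645 [624.  80. 384.]
{'t': 0.15, 'qpos': array([-1.89999930e-02,  4.23674103e-01,  1.63049526e+00, -1.23546798e-05,
        1.08860178e+00, -1.90059578e-02]), 'qvel': array([ 0.00185816, -0.00198151, -0.00272368,  0.00080705,  0.00109669,
        0.00070211]), 'joint_torque': array([ 9.52650989e-04, -5.44981134e+01, -2.73919362e+01,  6.45430083e-02,
        2.04369903e-02, -3.19723256e-05]), 'ee_pos': array([6.24572398e+02, 3.04589345e-02, 2.22082317e+02]), 'orientation': array([-1.57078468e+00,  9.16385720e-04,  9.34764602e-04]), 'ft_force': array([0.60644941, 0.53851463, 0.08210325]), 'moment': array([-0.01478939,  0.03765481,  0.04419773]), 'width': 88.08337678223502}
```

View pics/scene0.png

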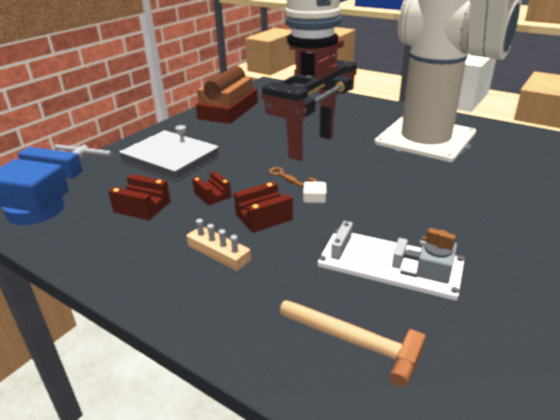

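View pics/side0.png

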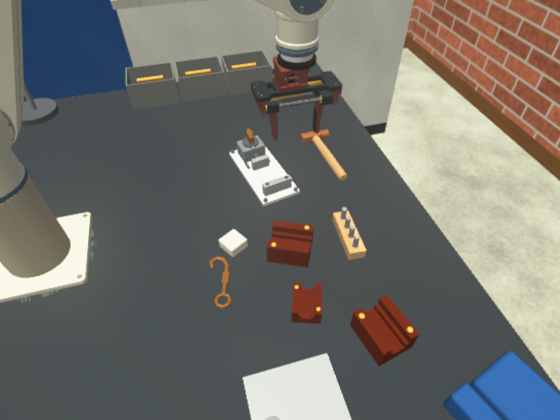

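View pics/wrist0.png

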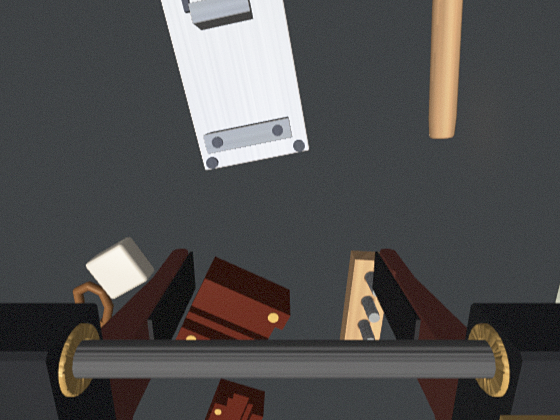

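Three candidates for core_half appear in the side view: (290,243), (308,303) and (384,328). I'll measure each of them and the clamp.

Run:
```python
from h import *
for fn in ['side0','scene0']:
    d=load(fn); P=cloud(d); im=d['img'].astype(int)
    m=(im[...,0]>1.8*im[...,2]+8)&(im[...,0]>1.8*im[...,1])&(P[...,2]>6)&(P[...,2]<60)&(d['z']>0)
    n,l,s,c=cv2.connectedComponentsWithStats(m.astype(np.uint8))
    for i in range(1,n):
        if s[i,4]<150: continue
        q=P[l==i]; top=q[q[:,2]>np.percentile(q[:,2],97)-5]
        r=cv2.minAreaRect(q[:,:2].astype(np.float32)); rt=cv2.minAreaRect(top[:,:2].astype(np.float32))
        print(fn,s[i],c[i].round(),'ztop',np.percentile(q[:,2],[50,90,98]).round(1),[np.round(x,1) for x in r],'TOP',[np.round(x,1) for x in rt])
crop('side0',240,200,440,380,4,'c1'); crop('side0',220,120,320,210,7,'c2')
```

```text
side0 [ 267  221   46   45 1525] [290. 244.] ztop [39. 55. 56.] [array([ 571.6, -151.8]), array([86.4, 95.4]), np.float64(63.7)] TOP [array([ 571.5, -151.7]), array([86.7, 95. ]), np.float64(63.9)]
side0 [292 283  30  40 992] [307. 304.] ztop [26.5 40.3 41.5] [array([ 560.4, -305.8]), array([71.9, 58.4]), np.float64(69.8)] TOP [array([ 560.3, -305.9]), array([70.9, 58.4]), np.float64(69.8)]
side0 [ 351  295   68   70 2570] [384. 330.] ztop [37.8 54.9 55.9] [array([ 683. , -406.9]), array([84. , 97.2]), np.float64(11.6)] TOP [array([ 683.2, -406.8]), array([83.7, 97. ]), np.float64(11.7)]
scene0 [195  89  62  34 927] [226. 108.] ztop [32.4 50.1 52.3] [array([ 126.8, -618.3]), array([204.3, 123.5]), np.float64(11.8)] TOP [array([ 126.6, -619.3]), array([200.3, 120.9]), np.float64(12.2)]
scene0 [193 172  37  32 725] [212. 188.] ztop [26.2 40.2 41.6] [array([ 562.8, -302.7]), array([72.6, 61.5]), np.float64(69.5)] TOP [array([ 562.7, -302.5]), array([71.6, 61.5]), np.float64(69.7)]
scene0 [ 109  174   60   45 1774] [140. 196.] ztop [37.5 55.  56.2] [array([ 685.1, -403.6]), array([86.2, 99.5]), np.float64(10.6)] TOP [array([ 684. , -403.7]), array([85., 96.]), np.float64(12.0)]
scene0 [ 235  182   57   50 1896] [263. 206.] ztop [38.9 55.2 56.4] [array([ 572.4, -148.6]), array([85.7, 98.4]), np.float64(64.0)] TOP [array([ 572.6, -149.3]), array([85.2, 98. ]), np.float64(63.4)]
```

View pics/c1.png

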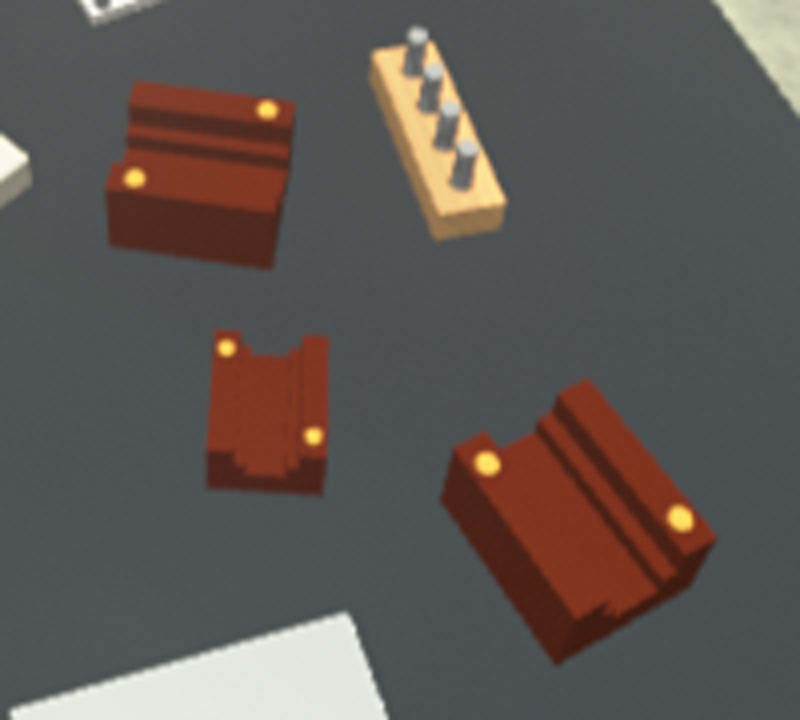

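View pics/c2.png

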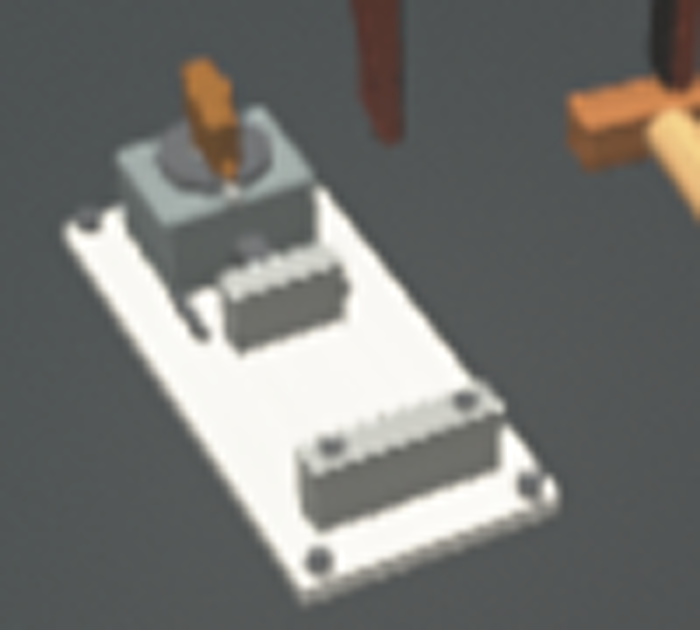

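Of the three, the ones at (290,243) and (384,328) measure about 86x97x56 mm. Only the small one at (307,304) measures 71x60x41 mm, so that is core_half, and the crop shows it trough up. Next is the clamp pose.

Run:
```python
from h import *
for fn in ['side0','scene0']:
    d=load(fn); P=cloud(d)
    reg=(P[...,0]>400)&(P[...,0]<850)&(P[...,1]>-60)&(P[...,1]<400)&(d['z']>0)
    im=d['img'].astype(int)
    m=reg&(im.min(-1)>150)&(P[...,2]>5)&(P[...,2]<18)
    n,l,s,c=cv2.connectedComponentsWithStats(m.astype(np.uint8))
    i=1+np.argmax(s[1:,4])
    q=P[l==i]; r=cv2.minAreaRect(q[:,:2].astype(np.float32)); print(fn,len(q),np.median(q[:,2]),[np.round(x,2) for x in r])
    m2=reg&(P[...,2]>5)
    # include all things near plate
    for zr in [(42,50),(52,58.5),(84,95)]:
        q=P[reg&(P[...,2]>zr[0])&(P[...,2]<zr[1])]
        rr=[(x.round(1)) for x in (q.mean(0),q.min(0),q.max(0))]; print(zr,len(q),rr)
d=load('wrist0');P=cloud(d)
im=d['img'].astype(int)
m=(im.min(-1)>170)&(P[...,2]>5)&(P[...,2]<18)&(P[...,1]>100)
print('wrist plate corners px->world',[P[v,u].round(1).tolist() for u,v in [(205,167),(308,150),(290,118),(204,136)]])
```

```text
side0 1248 11.44819257803698 [array([575.72, 136.83]), array([111.49, 243.51]), np.float64(11.1)]
(42, 50) 301 [array([580.1,  97.3,  45.8]), array([522.4,  28.3,  42.1]), array([633.1, 225.2,  50. ])]
(52, 58.5) 148 [array([559. , 204.5,  55. ]), array([523.5, 180.9,  52. ]), array([597.9, 242.3,  58.4])]
(84, 95) 60 [array([559.8, 211. ,  90. ]), array([552.3, 188.6,  84.1]), array([567.9, 234.8,  93. ])]
scene0 3570 12.162065761241763 [array([575.66, 140.15]), array([114.43, 244.85]), np.float64(11.08)]
(42, 50) 568 [array([589.8, 121.9,  46.3]), array([547.6,  32. ,  42. ]), array([635.6, 249.4,  50. ])]
(52, 58.5) 380 [array([580.5, 221.4,  55.6]), array([523.6,  41.7,  52. ]), array([628.8, 249.3,  58.4])]
(84, 95) 234 [array([562.9, 217.2,  89.8]), array([550.3, 194.3,  84.1]), array([570. , 238.9,  93.4])]
wrist plate corners px->world [[542.7, 13.9, 12.0], [649.5, 29.7, -0.9], [630.1, 63.0, 13.5], [551.3, 48.7, 47.5]]
```

The clamp plate fits at about (575.7,138.5) with its closing direction at about -78.9°, and the core_half is at about (561.6,-304). I'll get a closer wrist view of the clamp first.

{"name": "jog_arm", "arguments": {
  "steps": [
    {"dp": [-0.6, 0.5, 0.3], "turn": [0, 0, 0], "claw": 1},
    {"dp": [-0.6, 1, 0.5], "turn": [0, 0, 0], "claw": 1},
    {"dp": [-0.6, 1, 0.5], "turn": [0, 0, 0], "claw": 1},
    {"dp": [-0.6, 1, 0.5], "turn": [0, 0, 0], "claw": 1},
    {"dp": [-0.6, 1, 0.5], "turn": [0, 0, 0], "claw": 1}
  ]
}}

```text
t: 0.57
ee_pos: [576.6, 80.7, 262.5]
orientation: [-1.571, -0.002, 0.002]
ft_force: [-0.4, -0.1, 0.8]
width: 87.6
```

Run:
```python
from h import *
d=snap('wrist','wrist1'); print(ctrl.get_obs()['qvel'].round(3))
```

```text
[-0.023  0.015  0.002  0.001 -0.     0.001]
```

View pics/wrist1.png

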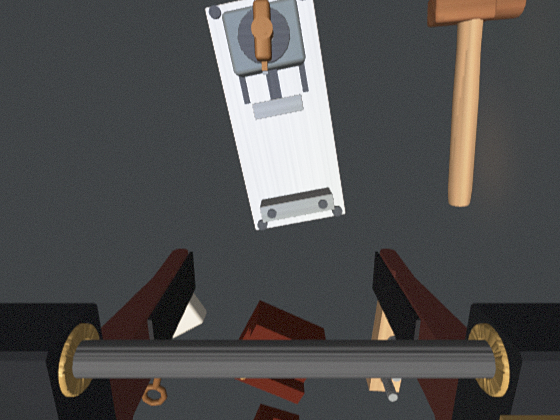

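The whole clamp is in view: collar and thumbscrew near (263,35), nub at (265,68), jaw top edge at (278,106), and stop top from (262,212) to (333,203). I'll enlarge it for measurement.

Run:
```python
from h import *
crop('wrist1',200,0,350,120,5,'c3');crop('wrist1',230,80,360,240,4,'c4')
d=load('wrist1');P=cloud(d)
m=(P[...,2]>6)&(P[...,2]<60)&(P[...,1]>0)&(P[...,0]>480)&(P[...,0]<680)
im=d['img'].astype(int); mm=m&(im.min(-1)>140)&(P[...,2]<18)
print(cv2.minAreaRect(P[mm][:,:2].astype(np.float32)),np.median(P[mm][:,2]))
for zr in [(43,46.5),(54,59),(86,95)]:
    q=P[(P[...,2]>zr[0])&(P[...,2]<zr[1])&m|(P[...,2]>84)&(P[...,2]<95)&(zr[0]>80)&(P[...,1]>150)]
    print(zr,len(q),q.mean(0).round(1) if len(q) else 0)
```

```text
((572.495361328125, 140.81036376953125), (109.70137786865234, 244.8340301513672), 11.13291072845459) 12.165598040505301
(43, 46.5) 965 [574.7 128.2  45.5]
(54, 59) 2222 [558.  215.8  55.9]
(86, 95) 1059 [557.5 216.6  91.2]
```

View pics/c3.png

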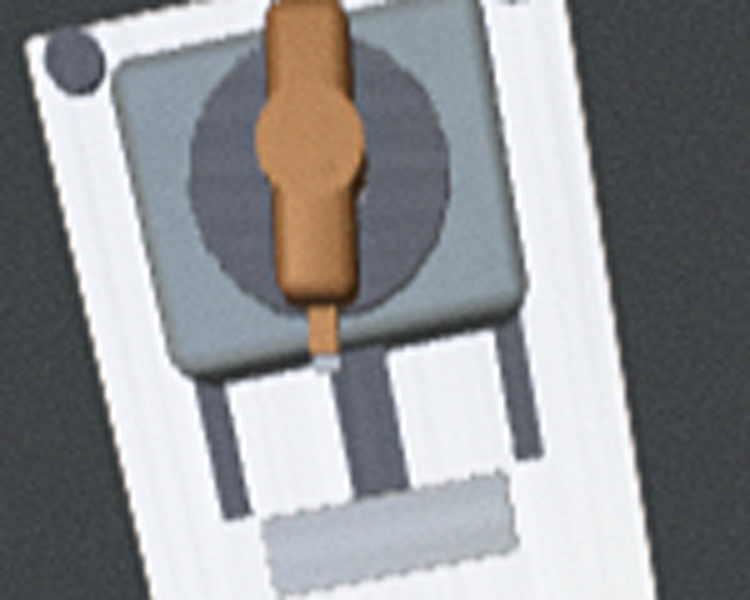

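View pics/c4.png

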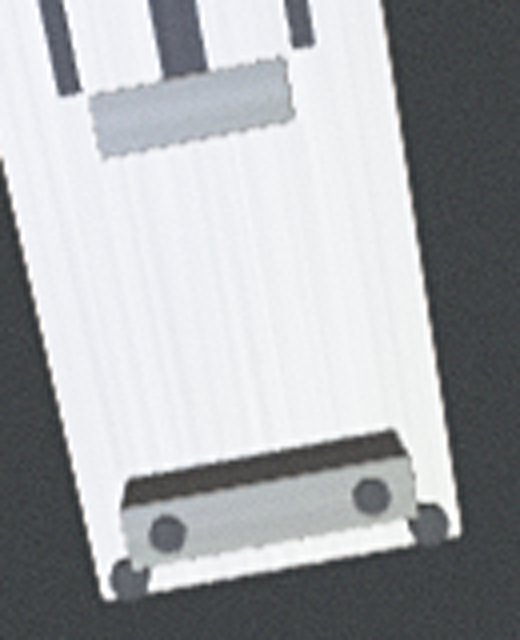

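```bash
cat >> h.py <<'E'
def ray(d,u,v,z):
    f=d['img'].shape[0]/2/np.tan(np.radians(d['fovy'])/2)
    r=d['wc'][:3,:3]@np.array([(u-d['cx'])/f,(v-d['cy'])/f,1]); c=d['wc'][:3,3]
    return c+r*(z-c[2])/r[2]
E
python3 - <<'E'
from h import *
d=load('wrist1');a=np.radians(-78.87)
ex=np.array([np.cos(a),np.sin(a)]);ey=np.array([-ex[1],ex[0]])
o=np.array([572.5,140.8])-7.5*ex
print('origin(wrist)',o,'cam',d['wc'][:3,3])
def cl(u,v,z):
    p=ray(d,u,v,z)[:2]-o; return (p@ex).round(1),(p@ey).round(1)
for nm,u,v,z in [('jawfront',256.2,119.5,46),('jawfront',303.7,110.5,46),('stoptop',261.2,206.7,47),('stoptop',333,197.5,47),('stopbot',262.5,199.5,12),('stopbot',328.7,187.5,12),('nubtip',200+324/5,365/5,68),('nub tip z62',200+324/5,365/5,62),
 ('bar end',200+316/5,302/5,91),('bar other',200+307/5,3/5,91),('bar ctr',200+310/5,142/5,91.5)]: print(nm,cl(u,v,z))
E
```

```text
origin(wrist) [571.05223192 148.15893794] cam [575.56139635 160.61185741 424.53047595]
jawfront (np.float64(1.9), np.float64(-23.6))
jawfront (np.float64(2.4), np.float64(25.1))
stoptop (np.float64(92.4), np.float64(-37.6))
stoptop (np.float64(97.1), np.float64(40.2))
stopbot (np.float64(93.7), np.float64(-38.4))
stopbot (np.float64(94.3), np.float64(40.2))
nubtip (np.float64(-37.9), np.float64(-5.2))
nub tip z62 (np.float64(-38.4), np.float64(-5.4))
bar end (np.float64(-46.3), np.float64(-3.7))
bar other (np.float64(-91.0), np.float64(4.2))
bar ctr (np.float64(-70.7), np.float64(0.4))
```

Jaw face is at clamp x of about 2 and the stop face at about 94, giving a 92 mm gap and about 1.8 rad of turn. The bar stands 0.17 rad clockwise of clamp x. Now I'll travel to the block.

{"name": "jog_arm", "arguments": {
  "steps": [
    {"dp": [0, -0.5, 0], "turn": [0, 0, -0.04], "claw": 1},
    {"dp": [0, -1, 0], "turn": [0, 0, -0.08], "claw": 1},
    {"dp": [0, -1, 0], "turn": [0, 0, -0.113], "claw": 1}
  ]
}}

```text
t: 0.87
ee_pos: [576.3, -6.2, 260.8]
orientation: [-1.555, 0.288, -0.284]
ft_force: [0.8, 0.5, 0.3]
width: 87.7
```

{"name": "jog_arm", "arguments": {
  "steps": [
    {"dp": [0, -0.5, 0], "turn": [0, 0, 0], "claw": 1},
    {"dp": [0, -1, 0], "turn": [0, 0, 0], "claw": 1}
  ]
}}

```text
t: 1.03
ee_pos: [575.9, -85.1, 259.6]
orientation: [-1.555, 0.289, -0.283]
ft_force: [0.4, -0.9, 0.1]
width: 87.7
```

{"name": "jog_arm", "arguments": {
  "steps": [
    {"dp": [0, -0.5, 0], "turn": [0, 0, 0], "claw": 1},
    {"dp": [0, -1, 0], "turn": [0, 0, 0], "claw": 1}
  ]
}}

```text
t: 1.2
ee_pos: [575.0, -168.3, 258.4]
orientation: [-1.555, 0.291, -0.282]
ft_force: [0.4, 0.7, 0.7]
width: 87.8
```

{"name": "jog_arm", "arguments": {
  "steps": [
    {"dp": [0, -0.5, 0], "turn": [0, 0, 0], "claw": 1},
    {"dp": [0, -1, 0], "turn": [0, 0, 0], "claw": 1}
  ]
}}

```text
t: 1.37
ee_pos: [573.8, -251.7, 257.1]
orientation: [-1.555, 0.294, -0.282]
ft_force: [1.1, 0.5, 0.2]
width: 88.1
```

{"name": "jog_arm", "arguments": {
  "steps": [
    {"dp": [0, -0.5, -0.2], "turn": [0, 0, 0], "claw": 1},
    {"dp": [-0.3, -1, -0.4], "turn": [0, 0, 0], "claw": 1},
    {"dp": [-0.5, -1, -0.4], "turn": [0, 0, 0], "claw": 1}
  ]
}}

```text
t: 1.62
ee_pos: [531.8, -337.1, 221.6]
orientation: [-1.555, 0.299, -0.283]
ft_force: [-0.9, 1.8, -0.5]
width: 87.7
```

{"name": "jog_arm", "arguments": {
  "steps": [
    {"dp": [0, 0, 0], "turn": [0, 0, 0], "claw": 1}
  ]
}}

```text
t: 1.7
ee_pos: [527.1, -340.2, 218.8]
orientation: [-1.553, 0.307, -0.282]
ft_force: [-0.2, 0.4, 0.2]
width: 88.0
```

Run:
```python
from h import *
d=snap('wrist','wrist2'); o=ctrl.get_obs(); print(o['qvel'].round(3),o['ee_pos'],R.from_rotvec(o['orientation']).as_matrix().round(3))
```

```text
[ 0.057 -0.014 -0.025  0.019  0.009  0.028] [ 528.54138431 -339.97178462  218.99844944] [[ 0.93  -0.015  0.367]
 [-0.367  0.     0.93 ]
 [-0.014 -1.    -0.005]]
```

View pics/wrist2.png

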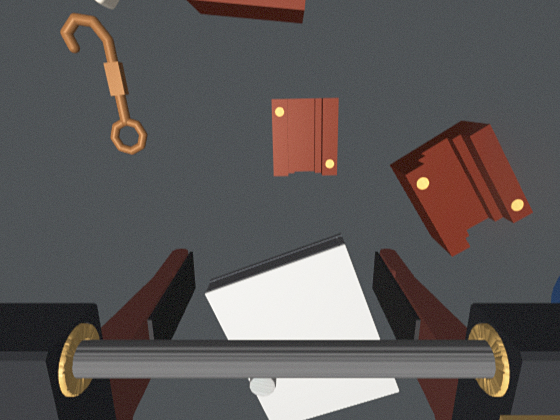

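The block is between the brass pins at (280,112) and (330,163). Its top corners are near (272,99), (338,97), (338,175) and (274,176), and nothing is close beside it.

Run:
```python
from h import *
d=load('wrist2');P=cloud(d)
im=d['img'].astype(int)
m=(im[...,0]>1.6*im[...,2])&(P[...,2]>20)&(P[...,2]<60); m[:85]=0;m[190:]=0;m[:,:260]=0;m[:,350:]=0
q=P[m]; print(np.percentile(q[:,2],[5,50,98]),cv2.minAreaRect(q[:,:2].astype(np.float32)))
c=np.array([ray(d,u,v,40) for u,v in [(272,99),(338,97.5),(338,175.5),(273.5,176.5)]]); print(c.round(1),c.mean(0))
for a,b in [(0,1),(1,2),(2,3),(3,0)]: v=c[b]-c[a]; print(np.linalg.norm(v[:2]),np.degrees(np.arctan2(v[1],v[0])))
print('plate z',P[300,290],P[380,262],P[255,300])
o=ctrl.get_obs(); M=R.from_rotvec(o['orientation'])
def want(yaw):
    y=np.radians(yaw); return R.from_matrix(np.array([[np.cos(y),np.sin(y),0],[0,0,-1],[0,0,0]]).T+np.outer(np.cross([np.cos(y),np.sin(y),0],[0,0,-1]),[0,0,1]))
print('turn units', ((want(-20.0)*M.inv()).as_rotvec()/np.pi).round(4))
```

```text
[26.2205023  39.67866962 41.58636686] ((558.684814453125, -304.0669250488281), (69.95734405517578, 59.79727554321289), 69.64395141601562)
[[ 543.6 -261.1   40. ]
 [ 598.9 -281.5   40. ]
 [ 575.9 -348.4   40. ]
 [ 518.5 -327.    40. ]] [ 559.23145373 -304.4836426    40.        ]
58.938792546348175 -20.26367271205085
70.79437465902754 -108.9958373320765
61.267068044156744 159.56418359679307
70.59707643470551 69.11821282543951
plate z [ 483.5378431  -460.52078017   33.32469885] [ 432.71751364 -512.15133722   76.69620788] [ 510.88420864 -419.69263913   22.38965739]
turn units [-0.     -0.0047  0.0084]
```

{"name": "jog_arm", "arguments": {
  "steps": [
    {"dp": [0.39, 0.45, -0.4], "turn": [0, -0.005, 0.007], "claw": 1},
    {"dp": [0.39, 0.45, -0.9], "turn": [0, -0.005, 0.007], "claw": 1},
    {"dp": [0.39, 0.45, -1], "turn": [0, -0.005, 0.007], "claw": 1},
    {"dp": [0.39, 0.45, -1], "turn": [0, -0.005, 0.007], "claw": 1}
  ]
}}

```text
t: 2.08
ee_pos: [558.2, -301.7, 134.5]
orientation: [-1.55, 0.281, -0.271]
ft_force: [-0.9, -0.1, -0.4]
width: 87.9
```

Run:
```python
from h import *
d=snap('wrist','wrist3'); o=ctrl.get_obs(); print(o['qvel'].round(3),o['ee_pos'],R.from_rotvec(o['orientation']).as_matrix().round(3)); snap('scene','scene1')
crop('scene1',150,80,330,230,4,'c5')
```

```text
[-0.011 -0.049 -0.041 -0.005  0.015 -0.002] [ 559.28269604 -302.78741353  136.96782656] [[ 0.939 -0.003  0.345]
 [-0.345  0.002  0.939]
 [-0.003 -1.     0.001]]
```

View pics/wrist3.png

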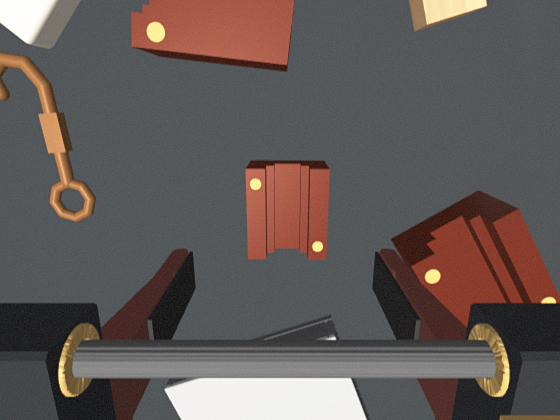

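View pics/c5.png

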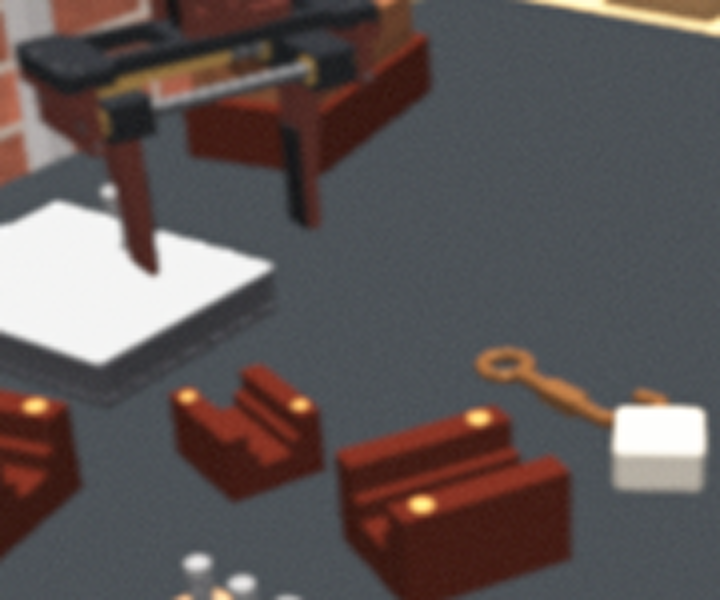

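The block sits centred between the fingers (column about 287 against tool centre 283). Lowering.

{"name": "jog_arm", "arguments": {
  "steps": [
    {"dp": [0.01, -0.02, -0.4], "turn": [0, -0.001, -0.001], "claw": 1},
    {"dp": [0.01, -0.02, -0.8], "turn": [0, -0.001, -0.001], "claw": 1},
    {"dp": [0.01, -0.02, -1], "turn": [0, -0.001, -0.001], "claw": 1},
    {"dp": [0.01, -0.02, -1], "turn": [0, -0.001, -0.001], "claw": 1}
  ]
}}

```text
t: 2.52
ee_pos: [560.2, -305.1, 57.2]
orientation: [-1.551, 0.279, -0.28]
ft_force: [-0.7, 0.7, 1.2]
width: 87.7
```

{"name": "jog_arm", "arguments": {
  "steps": [
    {"dp": [0, 0, -0.3], "turn": [0, 0, 0], "claw": 1},
    {"dp": [0, 0, -0.59], "turn": [0, 0, 0], "claw": 1},
    {"dp": [0, 0, -0.59], "turn": [0, 0, 0], "claw": 1},
    {"dp": [0, 0, -0.59], "turn": [0, 0, 0], "claw": 1}
  ]
}}

```text
t: 2.85
ee_pos: [560.9, -305.7, 11.5]
orientation: [-1.551, 0.278, -0.281]
ft_force: [0.2, 0.0, 0.4]
width: 87.9
```

Run:
```python
from h import *
snap('wrist','wrist4');o=ctrl.get_obs(); print(o['qvel'].round(3),o['ee_pos'],o['ft_force'])
snap('scene','scene2'); crop('scene2',150,80,330,230,4,'c6')
```

```text
[ 0.    -0.015 -0.004  0.    -0.006 -0.   ] [ 561.55256765 -305.99296028   12.28529617] [-0.15913879 -0.34636245  0.27841301]
```

View pics/c6.png

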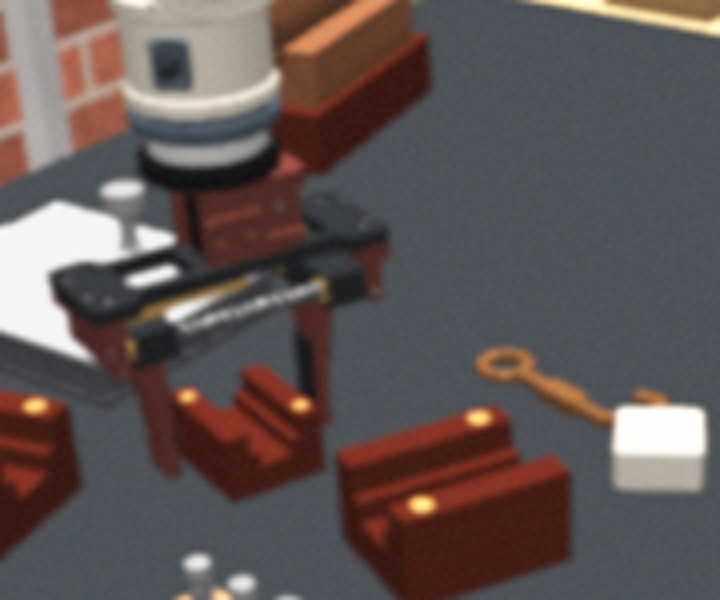

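View pics/wrist4.png

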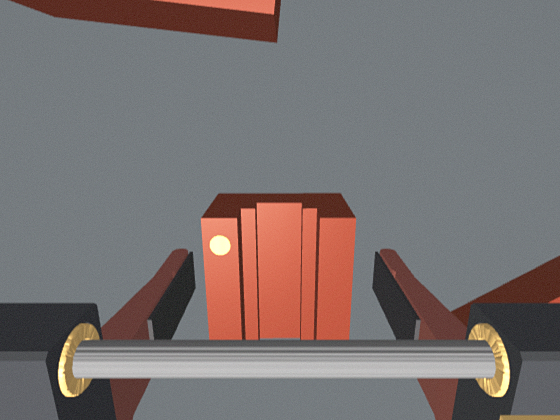

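The fingers straddle the block with clearance on both sides. Closing.

{"name": "jog_arm", "arguments": {
  "steps": [
    {"dp": [-0.01, 0.01, -0.04], "turn": [0, 0, 0], "claw": 0.8},
    {"dp": [-0.01, 0.01, -0.04], "turn": [0, 0, 0], "claw": 0.72},
    {"dp": [-0.01, 0.01, -0.04], "turn": [0, 0, 0], "claw": 0.6},
    {"dp": [-0.01, 0.01, -0.04], "turn": [0, 0, 0], "claw": 0.5},
    {"dp": [-0.01, 0.01, -0.04], "turn": [0, 0, 0], "claw": 0.5},
    {"dp": [-0.01, 0.01, -0.04], "turn": [0, 0, 0], "claw": 0.5},
    {"dp": [-0.01, 0.01, -0.04], "turn": [0, 0, 0], "claw": 0.5}
  ]
}}

```text
t: 3.53
ee_pos: [561.0, -305.3, 9.8]
orientation: [-1.552, 0.277, -0.283]
ft_force: [-1.5, 0.2, 5.2]
width: 59.5
```

Run:
```python
from h import *
snap('wrist','wrist5');o=ctrl.get_obs(); print(o['width'],o['ee_pos'],o['orientation'],o['ft_force'],o['moment'])
```

```text
59.79688588480456 [ 561.02821936 -305.32544494    9.84114829] [-1.55176545  0.27649259 -0.28268087] [-0.78227471  0.46218634  5.87418719] [ 0.20697444  0.50017209 -0.00545114]
```

View pics/wrist5.png

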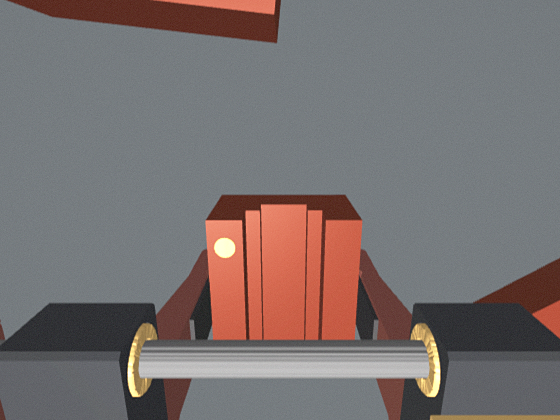

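Gripped at 59.7 mm. Lifting and carrying to the clamp.

{"name": "jog_arm", "arguments": {
  "steps": [
    {"dp": [0, 0, 0.15], "turn": [0, 0, 0], "claw": 0.5},
    {"dp": [0, 0, 0.4], "turn": [0, 0, 0], "claw": 0.5},
    {"dp": [0, 0, 0.8], "turn": [0, 0, 0], "claw": 0.5},
    {"dp": [0, 0, 1], "turn": [0, 0, 0], "claw": 0.5},
    {"dp": [0, 0, 1], "turn": [0, 0, 0], "claw": 0.5}
  ]
}}

```text
t: 4.0
ee_pos: [563.4, -306.7, 94.2]
orientation: [-1.554, 0.271, -0.288]
ft_force: [0.8, -0.8, -1.2]
width: 59.8
```

{"name": "jog_arm", "arguments": {
  "steps": [
    {"dp": [0, 0.25, 0.3], "turn": [0, 0, 0], "claw": 0.5},
    {"dp": [0, 0.6, 0.4], "turn": [0, 0, 0], "claw": 0.5},
    {"dp": [0, 1, 0.4], "turn": [0, 0, 0], "claw": 0.5}
  ]
}}

```text
t: 4.25
ee_pos: [564.4, -227.3, 127.8]
orientation: [-1.555, 0.27, -0.292]
ft_force: [1.7, 1.1, -2.0]
width: 59.9
```

{"name": "jog_arm", "arguments": {
  "steps": [
    {"dp": [0, 0.35, 0], "turn": [0, 0, 0.02], "claw": 0.5},
    {"dp": [0, 0.7, 0], "turn": [0, 0, 0.05], "claw": 0.5},
    {"dp": [0, 1, 0], "turn": [0, 0, 0.08], "claw": 0.5}
  ]
}}

```text
t: 4.5
ee_pos: [563.5, -145.4, 126.8]
orientation: [-1.569, 0.071, -0.09]
ft_force: [-0.4, -0.6, -2.5]
width: 59.7
```

{"name": "jog_arm", "arguments": {
  "steps": [
    {"dp": [0, 0.35, 0], "turn": [0, 0, 0.02], "claw": 0.5},
    {"dp": [0, 0.7, 0], "turn": [0, 0, 0.05], "claw": 0.5},
    {"dp": [0, 1, 0], "turn": [0, 0, 0.08], "claw": 0.5}
  ]
}}

```text
t: 4.75
ee_pos: [562.4, -63.6, 125.8]
orientation: [-1.565, -0.129, 0.112]
ft_force: [0.2, -0.7, -2.1]
width: 60.0
```

{"name": "jog_arm", "arguments": {
  "steps": [
    {"dp": [0, 0.35, 0], "turn": [0, 0, 0], "claw": 0.5},
    {"dp": [0, 0.7, 0], "turn": [0, 0, 0], "claw": 0.5},
    {"dp": [0, 1, 0], "turn": [0, 0, 0], "claw": 0.5},
    {"dp": [0, 1, 0], "turn": [0, 0, 0], "claw": 0.5}
  ]
}}

```text
t: 5.08
ee_pos: [561.5, 19.9, 124.7]
orientation: [-1.564, -0.13, 0.116]
ft_force: [0.9, 0.4, -0.7]
width: 59.7
```

Run:
```python
from h import *
snap('wrist','wrist6');o=ctrl.get_obs(); print(o['width'],o['ee_pos'],o['orientation'],o['ft_force'],R.from_rotvec(o['orientation']).as_matrix().round(3))
```

```text
59.79148036217333 [561.59046553  18.28345759 124.77477028] [-1.5648123  -0.13034413  0.11600922] [-0.69040767 -0.40609145 -1.45628596] [[ 0.988  0.009 -0.156]
 [ 0.156  0.003  0.988]
 [ 0.009 -1.     0.002]]
```

View pics/wrist6.png

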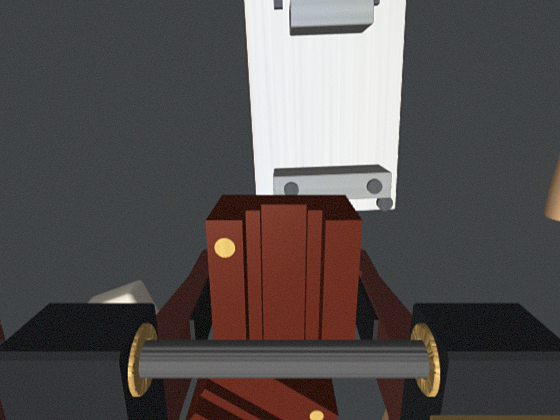

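Run:
```python
from h import *
crop('wrist6',230,0,420,215,3,'c7')
d=load('wrist6');P=cloud(d)
im=d['img'].astype(int); m=(im.min(-1)>140)&(P[...,2]>7)&(P[...,2]<17); m[:,:235]=0;m[:,420:]=0;m[220:]=0
q=P[m][:,:2]; r=cv2.minAreaRect(q.astype(np.float32)); print(r)
a=np.radians(-78.87);ex=np.array([np.cos(a),np.sin(a)]);ey=np.array([-ex[1],ex[0]]);o=np.array([571.05,148.16])
c=(q-o); x=c@ex;y=c@ey
for lo in range(0,120,20):
    s=(x>lo)&(x<lo+20); print(lo,y[s].min().round(1),y[s].max().round(1),s.sum())
print('xmax',x.max())
```

```text
((581.1680297851562, 95.13634490966797), (109.89265441894531, 151.72738647460938), 11.031987190246582)
0 -55.2 54.2 4713
20 -55.1 54.4 4534
40 -55.0 54.4 4247
60 -55.0 54.2 3992
80 -54.9 54.3 2737
100 -55.0 54.5 438
xmax 129.89693345725073
```

View pics/c7.png

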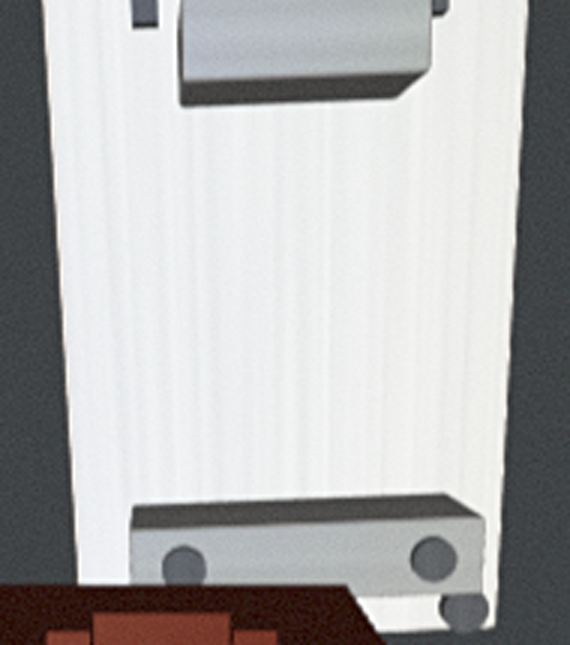

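The clamp frame agrees to about 0.5 mm from this second viewpoint. Moving over the bed.

{"name": "jog_arm", "arguments": {
  "steps": [
    {"dp": [0.1, 0.35, 0], "turn": [0, 0.003, 0.006], "claw": 0.5},
    {"dp": [0.23, 0.7, 0], "turn": [0, 0.003, 0.0117], "claw": 0.5},
    {"dp": [0.23, 1, 0], "turn": [0, 0.003, 0.0117], "claw": 0.5},
    {"dp": [0.23, 1, -0.2], "turn": [0, 0.003, 0.0117], "claw": 0.5},
    {"dp": [0.23, 1, -0.4], "turn": [0, 0.003, 0.0117], "claw": 0.5},
    {"dp": [0.23, 1, -0.4], "turn": [0, 0.003, 0.0117], "claw": 0.5}
  ]
}}

```text
t: 5.63
ee_pos: [577.7, 97.5, 89.6]
orientation: [-1.563, -0.148, 0.157]
ft_force: [-1.3, -0.6, -2.1]
width: 59.7
```

Run:
```python
from h import *
snap('wrist','wrist7');o=ctrl.get_obs(); print(o['width'],o['ee_pos'],o['ft_force'],R.from_rotvec(o['orientation']).as_matrix().round(4))
snap('side','side1'); snap('scene','scene3')
crop('side1',200,100,340,205,5,'c8'); crop('scene3',300,190,480,310,4,'c9')
```

```text
59.865001255733546 [578.37236645  97.31030652  90.85455643] [ 0.13989886  0.02779128 -2.10142608] [[ 0.9814 -0.0049 -0.192 ]
 [ 0.192   0.0025  0.9814]
 [-0.0044 -1.      0.0034]]
```

View pics/wrist7.png

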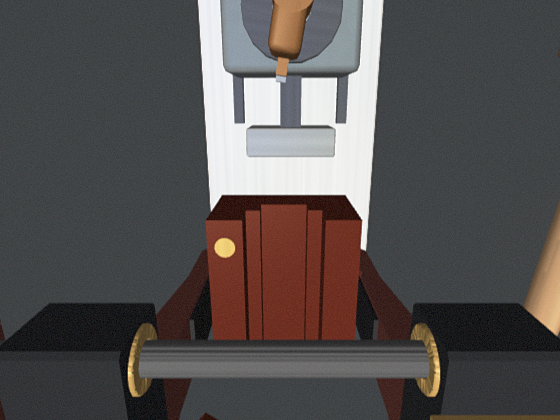

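View pics/c9.png

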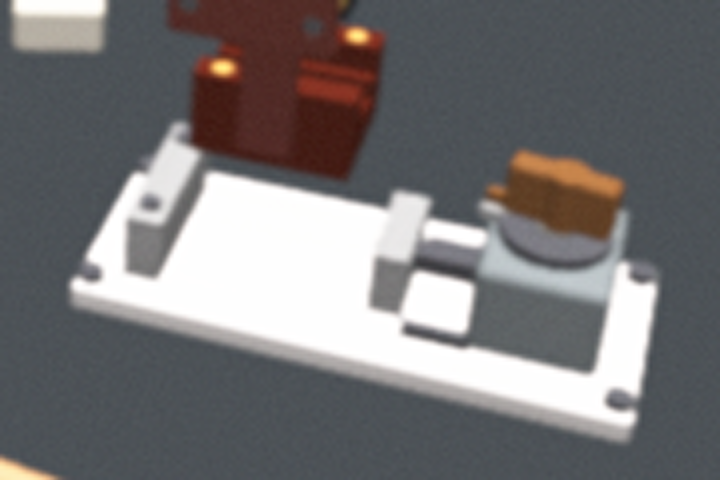

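Alignment is good: the block is parallel to the bed and midway between the jaw and stop. Correcting a few mm and lowering in stages.

{"name": "jog_arm", "arguments": {
  "steps": [
    {"dp": [0.025, 0.043, -0.2], "turn": [0, -0.0014, 0], "claw": 0.5},
    {"dp": [0.025, 0.043, -0.4], "turn": [0, -0.0014, 0], "claw": 0.5},
    {"dp": [0.025, 0.043, -0.5], "turn": [0, -0.0014, 0], "claw": 0.5},
    {"dp": [0.025, 0.043, -0.6], "turn": [0, -0.0014, 0], "claw": 0.5},
    {"dp": [0.025, 0.043, -0.7], "turn": [0, -0.0014, 0], "claw": 0.5},
    {"dp": [0.025, 0.043, -0.75], "turn": [0, -0.0014, 0], "claw": 0.5},
    {"dp": [0.025, 0.043, -0.78], "turn": [0, -0.0014, 0], "claw": 0.5},
    {"dp": [0.025, 0.043, -0.78], "turn": [0, -0.0014, 0], "claw": 0.5}
  ]
}}

```text
t: 6.45
ee_pos: [581.9, 100.8, 30.1]
orientation: [-1.563, -0.154, 0.149]
ft_force: [-0.9, -1.0, -1.8]
width: 59.7
```

Run:
```python
from h import *
snap('wrist','wrist8');o=ctrl.get_obs(); print(o['width'],o['ee_pos'],o['ft_force'],R.from_rotvec(o['orientation']).as_matrix().round(4))
snap('scene','scene4'); crop('scene4',300,190,480,310,4,'c10')
```

```text
59.67809715300593 [582.14060005 100.89996725  30.45792119] [ 0.49502074  0.7580159  -1.86071427] [[ 0.9815  0.0033 -0.1915]
 [ 0.1915  0.0032  0.9815]
 [ 0.0039 -1.      0.0025]]
```

View pics/c10.png

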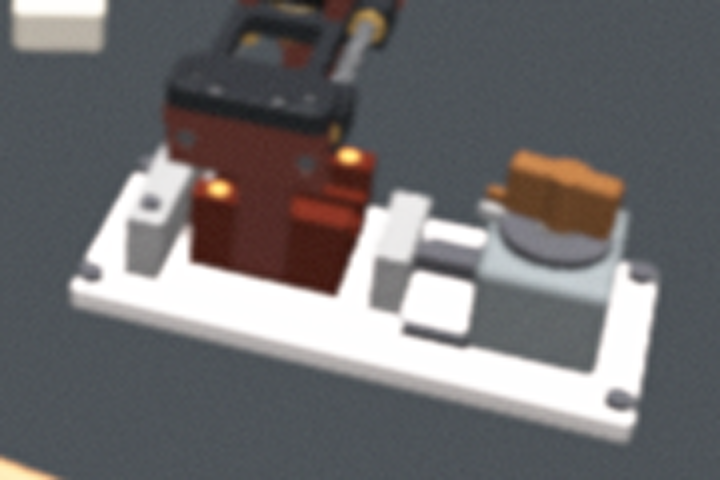

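View pics/wrist8.png

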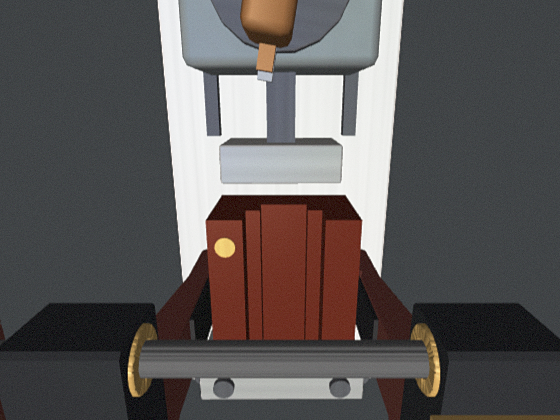

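The block is clear of both jaw and stop but about 2 mm to the right. I'll correct that and set it down.

{"name": "jog_arm", "arguments": {
  "steps": [
    {"dp": [-0.022, -0.004, -0.03], "turn": [0, 0.001, 0], "claw": 0.5},
    {"dp": [-0.022, -0.004, -0.06], "turn": [0, 0.001, 0], "claw": 0.5},
    {"dp": [-0.022, -0.004, -0.085], "turn": [0, 0.001, 0], "claw": 0.5},
    {"dp": [-0.022, -0.004, -0.095], "turn": [0, 0.001, 0], "claw": 0.5},
    {"dp": [-0.022, -0.004, -0.1], "turn": [0, 0.001, 0], "claw": 0.5}
  ]
}}

```text
t: 6.97
ee_pos: [580.4, 100.6, 22.5]
orientation: [-1.562, -0.152, 0.151]
ft_force: [-0.5, -0.1, -2.1]
width: 59.8
```

Run:
```python
from h import *
o=ctrl.get_obs(); print(o['width'],o['ee_pos'],o['ft_force'],o['moment'],R.from_rotvec(o['orientation']).as_matrix().round(4))
```

```text
59.84675287672722 [580.37937996 100.57867316  22.45083379] [-0.48703427 -0.14931386 -2.08954083] [0.0440446  0.00572843 0.01507002] [[ 9.815e-01  2.000e-04 -1.916e-01]
 [ 1.915e-01  3.200e-03  9.815e-01]
 [ 8.000e-04 -1.000e+00  3.100e-03]]
```

{"name": "jog_arm", "arguments": {
  "steps": [
    {"dp": [0, 0, -0.006], "turn": [0, 0, 0], "claw": 0.5},
    {"dp": [0, 0, -0.012], "turn": [0, 0, 0], "claw": 0.5}
  ]
}}

```text
t: 7.13
ee_pos: [580.4, 100.6, 21.9]
orientation: [-1.562, -0.152, 0.151]
ft_force: [-3.8, 0.2, 9.4]
width: 60.0
```

Touchdown: Fz went from -2 to +9 N. Releasing.

{"name": "jog_arm", "arguments": {
  "steps": [
    {"dp": [0, 0, 0.005], "turn": [0, 0, 0], "claw": 0.7},
    {"dp": [0, 0, 0.005], "turn": [0, 0, 0], "claw": 0.8},
    {"dp": [0, 0, 0.005], "turn": [0, 0, 0], "claw": 0.95},
    {"dp": [0, 0, 0.005], "turn": [0, 0, 0], "claw": 1},
    {"dp": [0, 0, 0.005], "turn": [0, 0, 0], "claw": 1}
  ]
}}

```text
t: 7.55
ee_pos: [580.5, 100.6, 22.3]
orientation: [-1.562, -0.152, 0.151]
ft_force: [-0.0, 0.1, 0.5]
width: 84.8
```

{"name": "jog_arm", "arguments": {
  "steps": [
    {"dp": [0, 0, 0.2], "turn": [0, 0, 0], "claw": 1},
    {"dp": [0, 0, 0.5], "turn": [0, 0, 0], "claw": 1},
    {"dp": [0, 0, 1], "turn": [0, 0, 0], "claw": 1},
    {"dp": [0, 0, 1], "turn": [0, 0, 0], "claw": 1},
    {"dp": [0, 0, 1], "turn": [0, 0, 0], "claw": 1}
  ]
}}

```text
t: 7.97
ee_pos: [582.2, 100.9, 104.5]
orientation: [-1.562, -0.156, 0.147]
ft_force: [-0.4, 0.6, -0.2]
width: 88.3
```

Run:
```python
from h import *
snap('wrist','wrist9');o=ctrl.get_obs(); print(o['t'],o['width'],o['ee_pos'],o['ft_force'],o['moment'],R.from_rotvec(o['orientation']).as_matrix().round(4))
snap('scene','scene5'); crop('scene5',300,190,480,310,4,'c11')
```

```text
8.0167 87.53848400388034 [580.87290646 100.69657878 102.89404316] [-0.14040835  0.3444714  -0.89236362] [ 0.02759464 -0.03774096 -0.01261505] [[ 0.9815  0.002  -0.1916]
 [ 0.1916  0.0034  0.9815]
 [ 0.0026 -1.      0.003 ]]
```

View pics/c11.png

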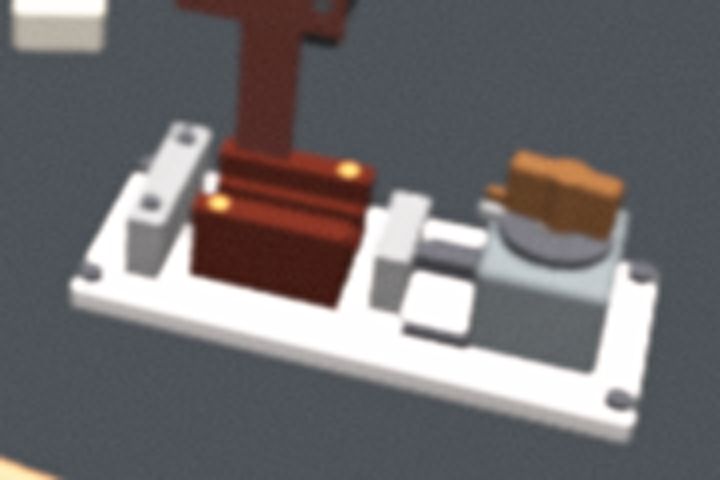

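View pics/wrist9.png

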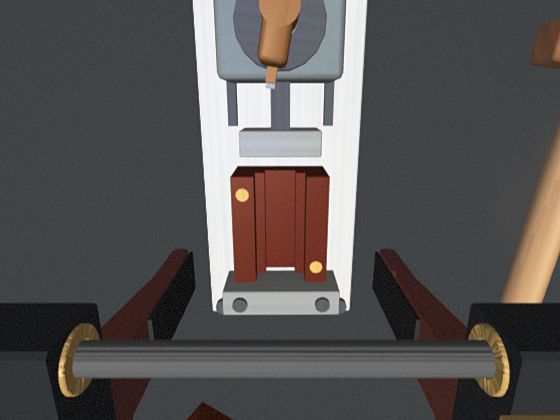

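The block lies flat, trough up, centred between jaw (280,142) and stop (283,292), and it's released. Now the thumbscrew.

{"name": "jog_arm", "arguments": {
  "steps": [
    {"dp": [-0.1, 0.4, 0.2], "turn": [0, 0, -0.03], "claw": 1},
    {"dp": [-0.25, 0.7, 0.3], "turn": [0, 0, -0.055], "claw": 1},
    {"dp": [-0.29, 0.7, 0.3], "turn": [0, 0, -0.055], "claw": 1},
    {"dp": [-0.29, 0.7, 0.3], "turn": [0, 0, -0.055], "claw": 1},
    {"dp": [-0.29, 0.7, 0.3], "turn": [0, 0, -0.055], "claw": 1}
  ]
}}

```text
t: 8.48
ee_pos: [556.0, 156.2, 124.5]
orientation: [-1.568, -0.016, 0.019]
ft_force: [0.6, 0.3, -0.5]
width: 88.0
```

Run:
```python
from h import *
d=snap('wrist','wrist10');o=ctrl.get_obs(); print(o['t'],o['ee_pos'],o['qpos'].round(3),R.from_rotvec(o['orientation']).as_matrix().round(4))
P=cloud(d); m=(P[...,2]>85)&(P[...,2]<94); m[330:]=0; m[:,:180]=0;m[:,380:]=0
q=P[m]; print(len(q),cv2.minAreaRect(q[:,:2].astype(np.float32)),q.mean(0))
m2=m&(P[...,2]>88);print(cv2.minAreaRect(P[m2][:,:2].astype(np.float32)))
crop('wrist10',200,90,360,250,4,'c12')
```

```text
8.5333 [556.31789463 155.86812901 124.61429134] [0.251 0.485 1.801 0.004 0.857 0.228] [[ 0.9998 -0.0015 -0.021 ]
 [ 0.021   0.0024  0.9998]
 [-0.0015 -1.      0.0024]]
2350 ((557.0947875976562, 217.02760314941406), (17.481626510620117, 45.38327407836914), 2.0265402793884277) [557.20290188 218.003328    91.26287964]
((557.0947875976562, 217.02760314941406), (17.481626510620117, 45.38327407836914), 2.0265402793884277)
```

View pics/wrist10.png

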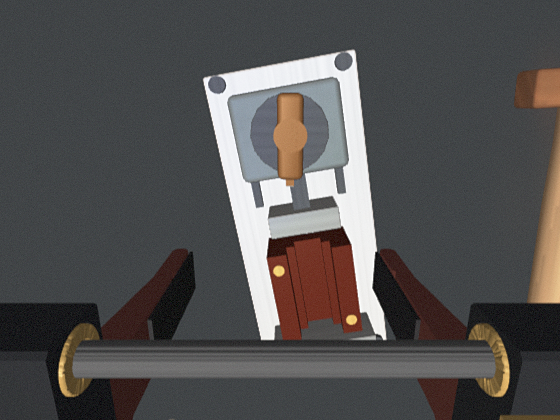

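View pics/c12.png

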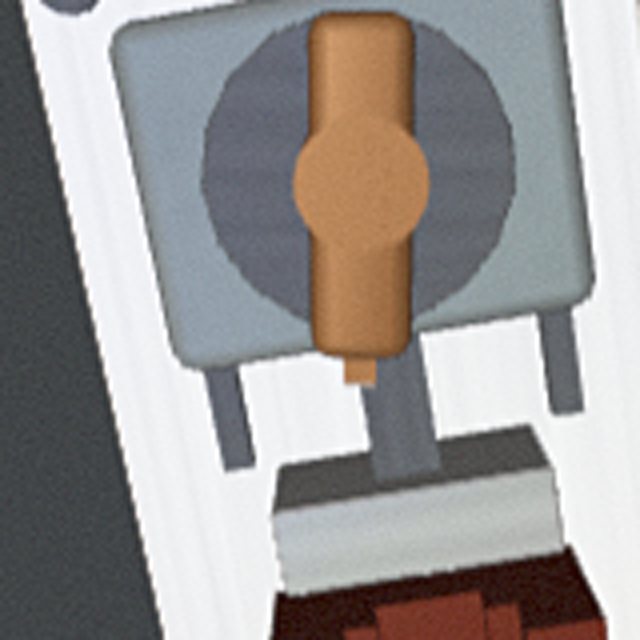

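The thumbscrew is at (290,135) and vertical in the tool view, with a round boss in the middle of its top. I need to see how deep the boss goes before I grip.

Run:
```python
from h import *
crop('scene5',405,215,465,265,12,'c13'); d=load('wrist10');P=cloud(d)
snap('side','side2');crop('side2',225,110,285,170,10,'c14')
for row in [100,105,112,120,125,130,135,140,145,150,158,165,172]:
    s=[(u,P[row,u,2].round(1)) for u in range(272,310) if P[row,u,2]>80]
    print(row, s[0] if s else '', s[-1] if s else '', round(P[row,s[-1][0],0]-P[row,s[0][0],0],1), np.median([x[1] for x in s]).round(1), P[row,290].round(1))
```

```text
100 (277, np.float64(89.9)) (303, np.float64(89.0)) 13.5 91.4 [556.8 236.2  92.1]
105 (277, np.float64(90.2)) (303, np.float64(88.6)) 13.6 91.4 [556.9 233.7  90.9]
112 (277, np.float64(89.6)) (309, np.float64(286.7)) 3.5 91.2 [557.  230.3  92. ]
120 (277, np.float64(88.4)) (303, np.float64(88.1)) 13.8 91.1 [557.1 226.2  90.7]
125 (277, np.float64(92.5)) (303, np.float64(92.5)) 13.5 91.5 [557.1 223.7  91.2]
130 (274, np.float64(91.2)) (305, np.float64(91.3)) 16.3 91.3 [557.2 221.1  91.2]
135 (273, np.float64(91.2)) (306, np.float64(91.3)) 17.4 91.3 [557.3 218.6  91.8]
140 (274, np.float64(89.8)) (306, np.float64(90.7)) 17.0 91.7 [557.3 216.   91.7]
145 (276, np.float64(90.8)) (304, np.float64(91.7)) 14.9 91.6 [557.4 213.4  92.6]
150 (277, np.float64(87.7)) (302, np.float64(89.5)) 13.5 91.5 [557.5 210.8  92.2]
158 (277, np.float64(88.8)) (302, np.float64(89.6)) 13.6 91.2 [557.6 206.5  91.9]
165 (273, np.float64(286.7)) (302, np.float64(89.2)) 10.7 91.3 [557.7 202.6  91.3]
172 (278, np.float64(89.3)) (302, np.float64(90.3)) 13.1 91.5 [557.8 198.9  91.9]
```

View pics/c13.png

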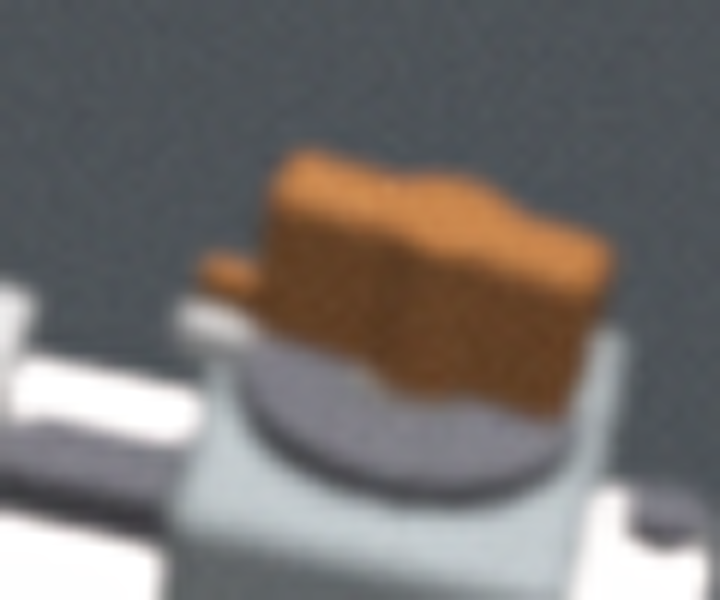

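View pics/c14.png

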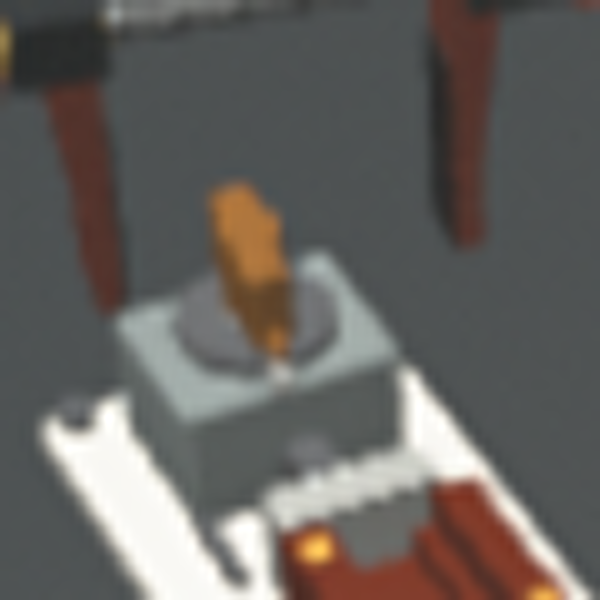

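The boss runs the full height and is about 17 mm across, so the closed width will show whether it's solid. Moving over the screw axis at about (557.4,217.2), then down.

{"name": "jog_arm", "arguments": {
  "steps": [
    {"dp": [0.005, 0.3, 0], "turn": [0, 0, 0.001], "claw": 1},
    {"dp": [0.014, 0.6, 0], "turn": [0, 0, 0.001], "claw": 1},
    {"dp": [0.014, 0.767, 0], "turn": [0, 0, 0.001], "claw": 1},
    {"dp": [0.014, 0.767, 0], "turn": [0, 0, 0.001], "claw": 1},
    {"dp": [0.014, 0.767, 0], "turn": [0, 0, 0.001], "claw": 1},
    {"dp": [0.014, 0.767, -0.1], "turn": [0, 0, 0.001], "claw": 1}
  ]
}}

```text
t: 9.08
ee_pos: [558.5, 216.4, 117.5]
orientation: [-1.568, -0.019, 0.018]
ft_force: [0.0, -0.0, -0.4]
width: 87.8
```

Run:
```python
from h import *
d=snap('wrist','wrist11');o=ctrl.get_obs(); print(o['t'],o['ee_pos'],o['qpos'].round(3),R.from_rotvec(o['orientation']).as_matrix().round(4))
snap('scene','scene6');snap('side','side3');crop('scene6',380,150,480,270,6,'c15');crop('side3',205,80,305,180,6,'c16')
```

```text
9.1333 [557.20204296 215.84975101 115.24950764] [0.348 0.523 1.759 0.003 0.861 0.323] [[ 0.9997 -0.0024 -0.0229]
 [ 0.0229  0.0018  0.9997]
 [-0.0023 -1.      0.0019]]
```

View pics/wrist11.png

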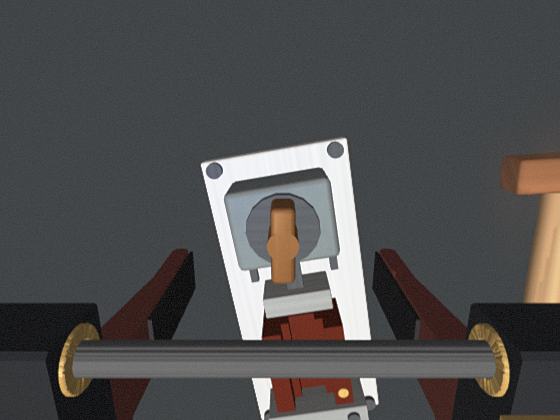

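View pics/c15.png

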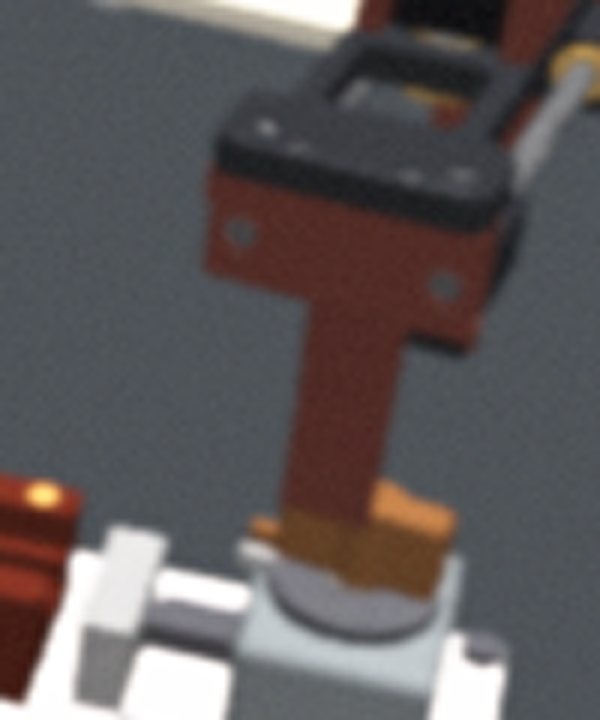

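View pics/c16.png

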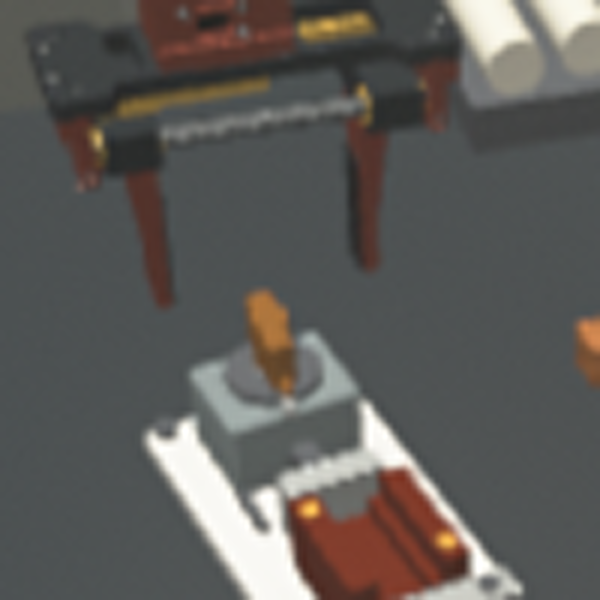

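Run:
```python
from h import *
d=load('scene6')
for p in [(601.2,215.85,115.2),(609,215.85,115.2),(601.2,206,115.2),(601.2,226,115.2)]: 
    u=proj(d,p); print('tip',((u[0]-380)*6,(u[1]-150)*6))
for p in [(557.3,217.2,91.5),(560.8,214.5,91.5)]: 
    u=proj(d,p); print('bar',((u[0]-405)*12,(u[1]-215)*12))
```

```text
tip (np.float64(327.2237681224266), np.float64(499.57647735796854))
tip (np.float64(317.16674971188854), np.float64(514.1130501665275))
tip (np.float64(290.9552709260489), np.float64(488.06629933625067))
tip (np.float64(365.08362874245927), np.float64(511.59169081593126))
bar (np.float64(445.0972664093024), np.float64(206.05070597650274))
bar (np.float64(417.74857301915927), np.float64(212.29369575881412))
```

Both the scene projection and the wrist view put the bar centre at about (557.3,217.2). Lowering around the bar.

{"name": "jog_arm", "arguments": {
  "steps": [
    {"dp": [0, 0.017, -0.2], "turn": [0, 0.0007, 0], "claw": 1},
    {"dp": [0, 0.017, -0.4], "turn": [0, 0.0007, 0], "claw": 1},
    {"dp": [0, 0.017, -0.5], "turn": [0, 0.0007, 0], "claw": 1},
    {"dp": [0, 0.017, -0.58], "turn": [0, 0.0007, 0], "claw": 0.8},
    {"dp": [0, 0.017, -0.58], "turn": [0, 0.0007, 0], "claw": 0.6},
    {"dp": [0, 0.017, -0.58], "turn": [0, 0.0007, 0], "claw": 0.4},
    {"dp": [0, 0.017, -0.58], "turn": [0, 0.0007, 0], "claw": 0.35},
    {"dp": [0, 0.017, -0.58], "turn": [0, 0.0007, 0], "claw": 0.3}
  ]
}}

```text
t: 9.9
ee_pos: [557.6, 217.4, 70.2]
orientation: [-1.569, -0.014, 0.021]
ft_force: [-0.0, -0.3, 0.4]
width: 57.9
```

Run:
```python
from h import *
d=snap('wrist','wrist12');o=ctrl.get_obs(); print(o['t'],o['ee_pos'],o['width'],o['ft_force'],o['moment'],R.from_rotvec(o['orientation']).as_matrix().round(4))
```

```text
9.95 [557.50363905 217.33366214  70.15398302] 53.52906510142836 [-0.37932319  0.4678611   0.55190851] [-0.01331231  0.02785721  0.00018857] [[ 0.9997 -0.0042 -0.0225]
 [ 0.0225  0.0021  0.9997]
 [-0.0041 -1.      0.0022]]
```

View pics/wrist12.png

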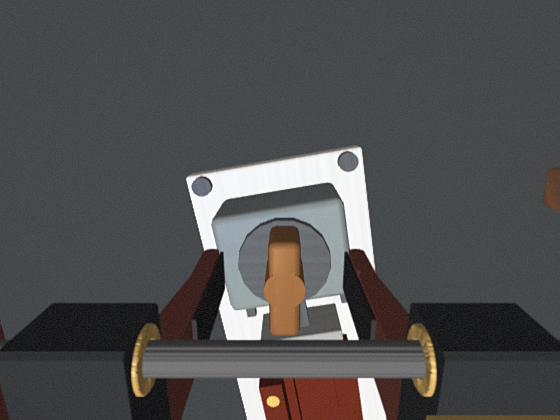

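Centred. Closing on the bar.

{"name": "jog_arm", "arguments": {
  "steps": [
    {"dp": [0, 0, 0], "turn": [0, 0.0007, -0.002], "claw": 0.22},
    {"dp": [0, 0, 0], "turn": [0, 0.0007, -0.002], "claw": 0.2},
    {"dp": [0, 0, 0], "turn": [0, 0.0007, -0.002], "claw": 0.1},
    {"dp": [0, 0, 0], "turn": [0, 0.0007, -0.002], "claw": 0.1},
    {"dp": [0, 0, 0], "turn": [0, 0.0007, -0.002], "claw": 0.1},
    {"dp": [0, 0, 0], "turn": [0, 0.0007, -0.002], "claw": 0.1},
    {"dp": [0, 0, 0], "turn": [0, 0.0007, -0.002], "claw": 0.1},
    {"dp": [0, 0, 0], "turn": [0, 0.0007, -0.002], "claw": 0.1},
    {"dp": [0, 0, 0], "turn": [0, 0.0007, -0.002], "claw": 0.1}
  ]
}}

```text
t: 10.7
ee_pos: [557.9, 217.4, 70.2]
orientation: [-1.569, -0.008, 0.017]
ft_force: [2.5, -0.4, -1.9]
width: 14.1
```

```bash
cat > st.py <<'E'
from h import *
o=ctrl.get_obs(); M=R.from_rotvec(o['orientation']).as_matrix()
print('t',round(o['t'],2),'pos',o['ee_pos'].round(2),'w',round(o['width'],2),'F',o['ft_force'].round(2),'M',o['moment'].round(3),'yaw',np.degrees(np.arctan2(M[1,0],M[0,0])).round(2),'tooly',M[:,1].round(4),'q6',o['qpos'][5].round(3))
E
python3 st.py
```

```text
t 10.7 pos [557.88 217.36  70.18] w 14.06 F [ 2.47 -0.42 -1.89] M [-0.131 -0.421  0.141] yaw 0.94 tooly [-0.0056  0.0022 -1.    ] q6 0.329
```

Width is 14.06 mm, a clean grip on the flats, so the boss isn't solid. First turn is 36° clockwise, watching forces.

{"name": "jog_arm", "arguments": {
  "steps": [
    {"dp": [0, 0, 0], "turn": [0, 0, -0.02], "claw": 0.1},
    {"dp": [0, 0, 0], "turn": [0, 0, -0.05], "claw": 0.1},
    {"dp": [0, 0, 0], "turn": [0, 0, -0.08], "claw": 0.1},
    {"dp": [0, 0, 0], "turn": [0, 0, -0.11], "claw": 0.1},
    {"dp": [0, 0, 0], "turn": [0, 0, -0.14], "claw": 0.1},
    {"dp": [0, 0, 0], "turn": [0, 0, -0.17], "claw": 0.1},
    {"dp": [0, 0, 0], "turn": [0, 0, -0.2], "claw": 0.1},
    {"dp": [0, 0, 0], "turn": [0, 0, -0.2], "claw": 0.1}
  ]
}}

```text
t: 11.37
ee_pos: [558.2, 217.3, 70.2]
orientation: [-1.512, 0.485, -0.478]
ft_force: [2.8, -1.0, -0.8]
width: 14.3
```

```bash
python3 st.py
python3 - <<'E'
from h import *
snap('scene','scene7'); crop('scene7',300,170,480,310,4,'c17')
E
```

```text
t 11.37 pos [558.22 217.32  70.22] w 14.27 F [ 2.82 -1.01 -0.75] M [-0.225 -0.412 -0.158] yaw -35.26 tooly [-0.0026  0.0051 -1.    ] q6 0.958
```

View pics/c17.png

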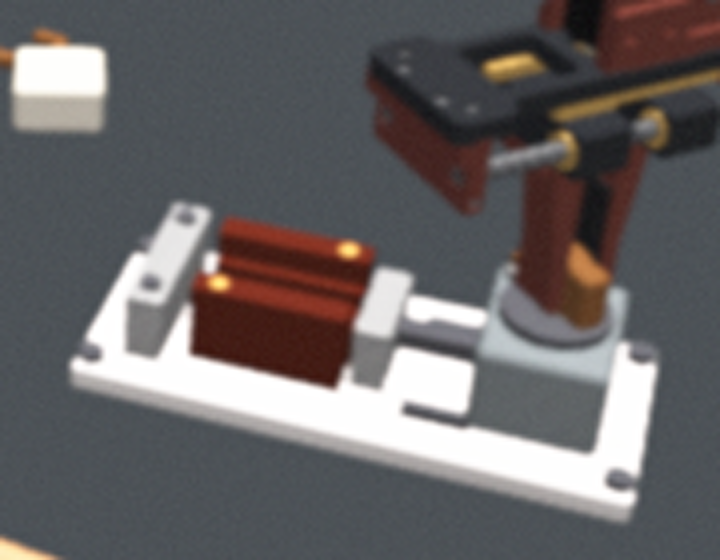

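The jaw advanced to the block, the forces are small, and the width held. Continuing another 36°, ending in motion to read the drag torque.

{"name": "jog_arm", "arguments": {
  "steps": [
    {"dp": [0, 0, 0], "turn": [0, 0, -0.02], "claw": 0.1},
    {"dp": [0, 0, 0], "turn": [0, 0, -0.05], "claw": 0.1},
    {"dp": [0, 0, 0], "turn": [0, 0, -0.08], "claw": 0.1},
    {"dp": [0, 0, 0], "turn": [0, 0, -0.11], "claw": 0.1},
    {"dp": [0, 0, 0], "turn": [0, 0, -0.14], "claw": 0.1},
    {"dp": [0, 0, 0], "turn": [0, 0, -0.17], "claw": 0.1},
    {"dp": [0, 0, 0], "turn": [0, 0, -0.2], "claw": 0.1}
  ]
}}

```text
t: 12.0
ee_pos: [558.4, 217.1, 70.2]
orientation: [-1.343, 0.963, -0.959]
ft_force: [1.5, -1.7, -1.4]
width: 13.8
```

```bash
python3 st.py
python3 - <<'E'
from h import *
snap('scene','scene8'); crop('scene8',300,170,480,310,4,'c18')
E
python3 st.py
```

```text
t 12.0 pos [558.39 217.09  70.19] w 13.82 F [ 1.47 -1.7  -1.38] M [-0.328 -0.359  0.153] yaw -71.03 tooly [ 0.0012  0.0054 -1.    ] q6 1.584
t 12.05 pos [558.41 217.07  70.21] w 13.81 F [ 3.09 -1.98 -0.98] M [-0.413 -0.415 -0.053] yaw -71.36 tooly [ 0.0012  0.0054 -1.    ] q6 1.589
```

View pics/c18.png

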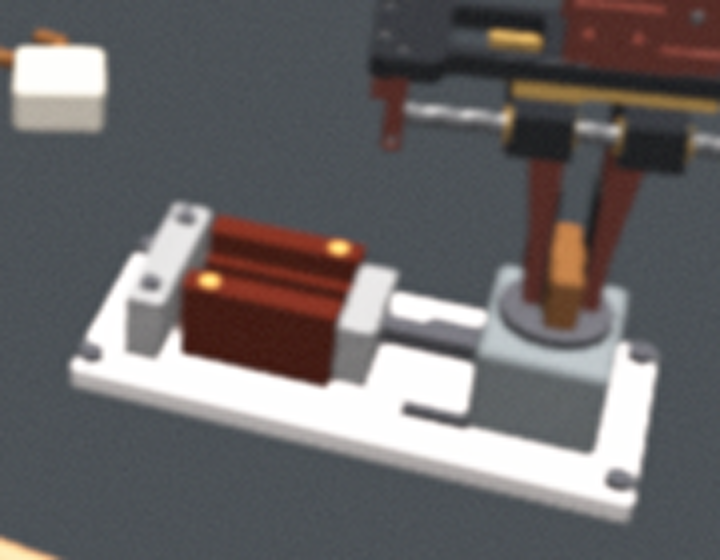

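In motion the drag torque reads +0.15 N m, as expected. About 33° should remain. I'll advance about 22°, then go in fine steps.

{"name": "jog_arm", "arguments": {
  "steps": [
    {"dp": [0, 0, 0], "turn": [0, 0, -0.02], "claw": 0.1},
    {"dp": [0, 0, 0], "turn": [0, 0, -0.045], "claw": 0.1},
    {"dp": [0, 0, 0], "turn": [0, 0, -0.07], "claw": 0.1},
    {"dp": [0, 0, 0], "turn": [0, 0, -0.09], "claw": 0.1},
    {"dp": [0, 0, 0], "turn": [0, 0, -0.11], "claw": 0.1},
    {"dp": [0, 0, 0], "turn": [0, 0, -0.12], "claw": 0.1}
  ]
}}

```text
t: 12.55
ee_pos: [558.4, 216.9, 70.2]
orientation: [-1.18, 1.245, -1.244]
ft_force: [2.0, -1.9, -0.6]
width: 13.9
```

```bash
python3 st.py
python3 - <<'E'
from h import *
snap('scene','scene9'); crop('scene9',300,170,480,310,4,'c19')
E
```

```text
t 12.55 pos [558.44 216.9   70.18] w 13.89 F [ 2.01 -1.87 -0.61] M [-0.255 -0.314  0.213] yaw -92.84 tooly [ 0.0031  0.0042 -1.    ] q6 1.966
```

View pics/c19.png

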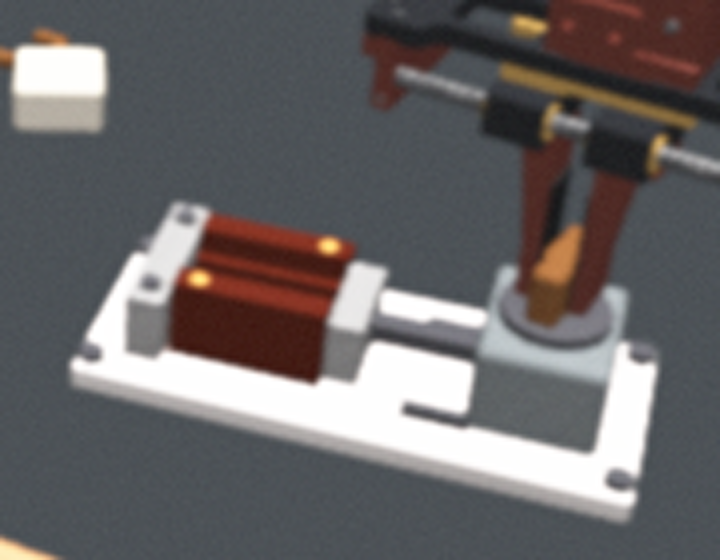

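{"name": "jog_arm", "arguments": {
  "steps": [
    {"dp": [0, 0, 0], "turn": [0, 0, -0.01], "claw": 0.1},
    {"dp": [0, 0, 0], "turn": [0, 0, -0.02], "claw": 0.1},
    {"dp": [0, 0, 0], "turn": [0, 0, -0.03], "claw": 0.1}
  ]
}}

```text
t: 12.85
ee_pos: [558.4, 216.8, 70.2]
orientation: [-1.134, 1.312, -1.311]
ft_force: [2.2, -0.1, -0.4]
width: 13.5
```

```bash
python3 st.py
```

```text
t 12.85 pos [558.44 216.84  70.19] w 13.48 F [ 2.21 -0.07 -0.43] M [-0.107 -0.298  0.369] yaw -98.07 tooly [ 0.0035  0.0038 -1.    ] q6 2.058
```

Torque is up to 0.37, so contact with the stop is likely. Very fine steps now.

{"name": "jog_arm", "arguments": {
  "steps": [
    {"dp": [0, 0, 0], "turn": [0, 0, -0.005], "claw": 0.1}
  ]
}}

```text
t: 12.93
ee_pos: [558.5, 216.8, 70.2]
orientation: [-1.128, 1.32, -1.319]
ft_force: [1.9, 0.7, -1.0]
width: 13.9
```

```bash
python3 st.py;python3 - <<'E'
from h import *
snap('scene','scene10'); crop('scene10',300,170,480,310,4,'c20')
E
python3 st.py
```

```text
t 12.93 pos [558.48 216.83  70.2 ] w 13.9 F [ 1.93  0.66 -0.98] M [-0.042 -0.293  0.476] yaw -98.75 tooly [ 0.0037  0.0036 -1.    ] q6 2.071
t 12.98 pos [558.49 216.83  70.22] w 14.3 F [ 1.18 -1.64 -0.84] M [-0.065 -0.309  0.443] yaw -98.78 tooly [ 0.0037  0.0036 -1.    ] q6 2.071
```

View pics/c20.png

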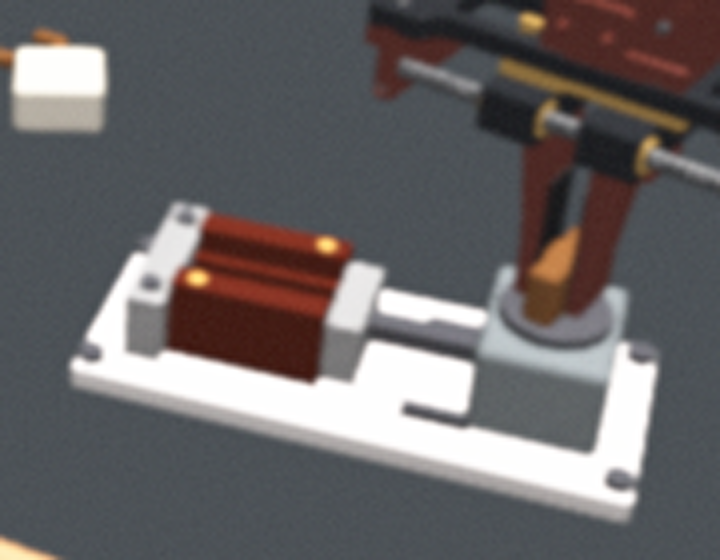

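Torque stands at 0.44–0.48 N m: the jaw is blocked and the clutch is near slipping. Another 0.9°.

{"name": "jog_arm", "arguments": {
  "steps": [
    {"dp": [0, 0, 0], "turn": [0, 0, -0.005], "claw": 0.1}
  ]
}}

```text
t: 13.07
ee_pos: [558.5, 216.8, 70.2]
orientation: [-1.121, 1.329, -1.329]
ft_force: [1.0, -0.9, 0.1]
width: 13.8
```

```bash
python3 st.py
```

```text
t 13.07 pos [558.48 216.84  70.22] w 13.84 F [ 1.03 -0.92  0.12] M [-0.086 -0.336  0.508] yaw -99.49 tooly [ 0.0038  0.0033 -1.    ] q6 2.084
```

{"name": "jog_arm", "arguments": {
  "steps": [
    {"dp": [0, 0, 0], "turn": [0, 0, -0.005], "claw": 0.1}
  ]
}}

```text
t: 13.15
ee_pos: [558.4, 216.8, 70.2]
orientation: [-1.114, 1.339, -1.34]
ft_force: [1.7, -1.3, -0.4]
width: 13.5
```

```bash
python3 st.py
```

```text
t 13.15 pos [558.45 216.82  70.19] w 13.51 F [ 1.71 -1.33 -0.43] M [-0.12  -0.249  0.515] yaw -100.31 tooly [ 0.0038  0.0031 -1.    ] q6 2.099
```

Torque has levelled at 0.51 N m while the yaw advances, so the clutch has begun to slip. One more small step will confirm the plateau, then I stop.

{"name": "jog_arm", "arguments": {
  "steps": [
    {"dp": [0, 0, 0], "turn": [0, 0, -0.007], "claw": 0.1}
  ]
}}

```text
t: 13.23
ee_pos: [558.5, 216.8, 70.2]
orientation: [-1.102, 1.355, -1.355]
ft_force: [2.0, -0.7, -0.4]
width: 14.2
```

```bash
python3 st.py
python3 - <<'E'
from h import *
snap('side','side4'); snap('wrist','wrist13'); snap('scene','scene11')
crop('side4',215,95,315,195,6,'c21');crop('wrist13',190,150,380,345,4,'c22')
E
python3 st.py
```

```text
t 13.23 pos [558.48 216.79  70.2 ] w 14.23 F [ 1.96 -0.66 -0.42] M [-0.119 -0.31   0.494] yaw -101.56 tooly [ 0.0039  0.0028 -1.    ] q6 2.121
t 13.38 pos [558.48 216.79  70.21] w 13.73 F [ 1.53 -0.25 -1.22] M [-0.089 -0.286  0.425] yaw -101.55 tooly [ 0.0039  0.0029 -1.    ] q6 2.121
```

View pics/c21.png

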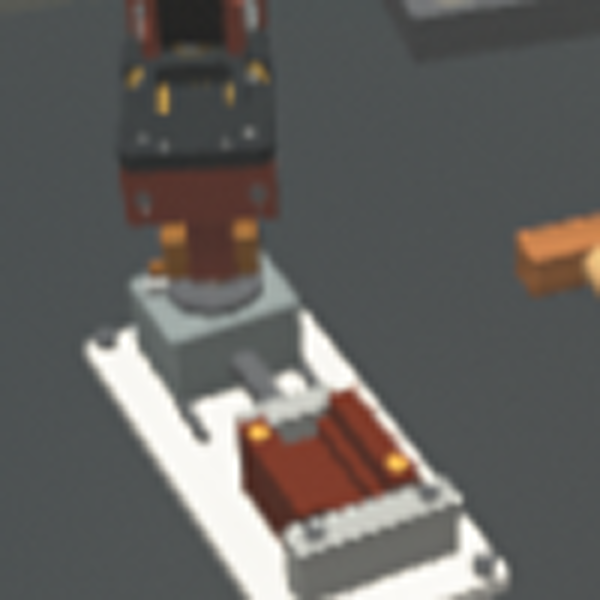

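View pics/c22.png

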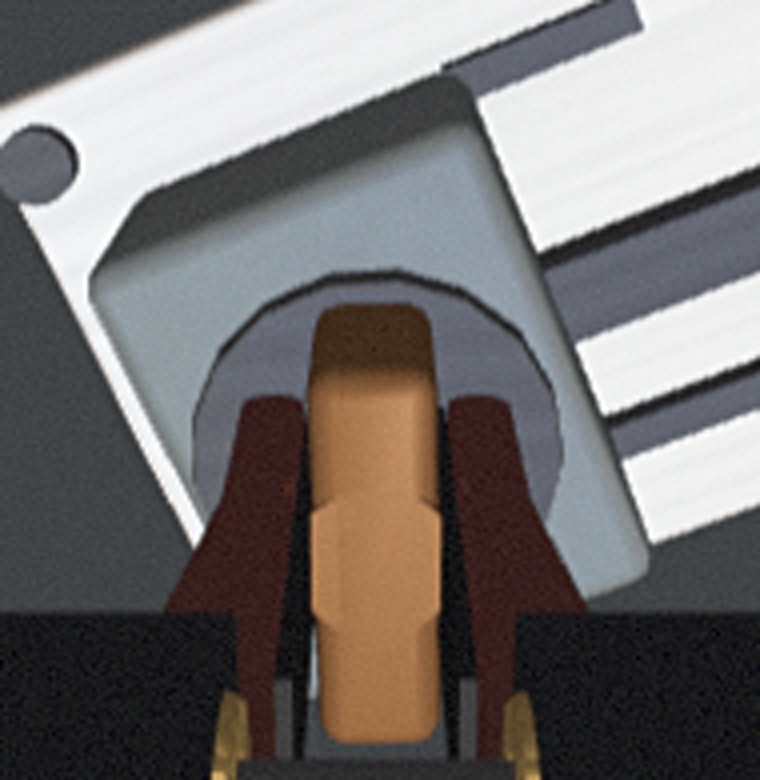

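The torque plateau at 0.49–0.51 N m over about 2° of bar turn confirms the first slip, and the block sits against the stop in the side crop. Letting go and rising straight up.

{"name": "jog_arm", "arguments": {
  "steps": [
    {"dp": [0, 0, 0], "turn": [0, 0, 0], "claw": 0.3},
    {"dp": [0, 0, 0], "turn": [0, 0, 0], "claw": 0.5},
    {"dp": [0, 0, 0], "turn": [0, 0, 0], "claw": 0.7},
    {"dp": [0, 0, 0], "turn": [0, 0, 0], "claw": 0.9},
    {"dp": [0, 0, 0], "turn": [0, 0, 0], "claw": 1},
    {"dp": [0, 0, 0], "turn": [0, 0, 0], "claw": 1}
  ]
}}

```text
t: 13.88
ee_pos: [558.4, 216.8, 70.2]
orientation: [-1.102, 1.355, -1.355]
ft_force: [-0.4, -0.0, -0.5]
width: 50.5
```

{"name": "jog_arm", "arguments": {
  "steps": [
    {"dp": [0, 0, 0.2], "turn": [0, 0, 0], "claw": 1},
    {"dp": [0, 0, 0.5], "turn": [0, 0, 0], "claw": 1},
    {"dp": [0, 0, 1], "turn": [0, 0, 0], "claw": 1},
    {"dp": [0, 0, 1], "turn": [0, 0, 0], "claw": 1},
    {"dp": [0, 0, 1], "turn": [0, 0, 0], "claw": 1}
  ]
}}

```text
t: 14.3
ee_pos: [560.0, 217.4, 152.7]
orientation: [-1.097, 1.353, -1.356]
ft_force: [-0.5, 0.1, -0.7]
width: 83.9
```

{"name": "jog_arm", "arguments": {
  "steps": [
    {"dp": [0, -0.3, 0.4], "turn": [0, 0, 0.03], "claw": 1},
    {"dp": [0.1, -0.6, 0.7], "turn": [0, 0, 0.065], "claw": 1},
    {"dp": [0.1, -0.8, 0.8], "turn": [0, 0, 0.1], "claw": 1},
    {"dp": [0.1, -0.8, 0.8], "turn": [0, 0, 0.135], "claw": 1},
    {"dp": [0.1, -0.8, 0.8], "turn": [0, 0, 0.17], "claw": 1},
    {"dp": [0.1, -0.8, 0.8], "turn": [0, 0, 0.205], "claw": 1},
    {"dp": [0.1, -0.8, 0.8], "turn": [0, 0, 0.24], "claw": 1},
    {"dp": [0.1, -0.8, 0.8], "turn": [0, 0, 0.28], "claw": 1},
    {"dp": [0.1, -0.8, 0.8], "turn": [0, 0, 0.315], "claw": 1},
    {"dp": [0.1, -0.8, 0.8], "turn": [0, 0, 0.35], "claw": 1},
    {"dp": [0.1, -0.8, 0.8], "turn": [0, 0, 0.385], "claw": 1},
    {"dp": [0.1, -0.8, 0.8], "turn": [0, 0, 0.42], "claw": 1}
  ]
}}

```text
t: 15.3
ee_pos: [567.1, 153.3, 215.1]
orientation: [-1.535, 0.356, -0.345]
ft_force: [0.3, 0.3, 0.1]
width: 88.0
```

{"name": "jog_arm", "arguments": {
  "steps": [
    {"dp": [0, 0, 0], "turn": [0, 0, 0.035], "claw": 1},
    {"dp": [0, 0, 0], "turn": [0, 0, 0.07], "claw": 1},
    {"dp": [0, 0, 0], "turn": [0, 0, 0.105], "claw": 1},
    {"dp": [0, 0, 0], "turn": [0, 0, 0.14], "claw": 1},
    {"dp": [0, 0, 0], "turn": [0, 0, 0.15], "claw": 1},
    {"dp": [0, 0, 0], "turn": [0, 0, 0.15], "claw": 1}
  ]
}}

```text
t: 15.8
ee_pos: [566.4, 153.1, 213.7]
orientation: [-1.565, -0.011, 0.028]
ft_force: [-0.0, 0.6, -0.3]
width: 87.6
```

```bash
python3 st.py
python3 - <<'E'
from h import *
snap('wrist','wrist14'); snap('scene','scene12')
crop('scene12',300,170,480,310,4,'c23')
E
```

```text
t 15.8 pos [566.36 153.11 213.7 ] w 87.59 F [-0.04  0.64 -0.29] M [ 0.038 -0.021  0.012] yaw 1.42 tooly [-0.0108  0.0051 -0.9999] q6 0.211
```

View pics/wrist14.png

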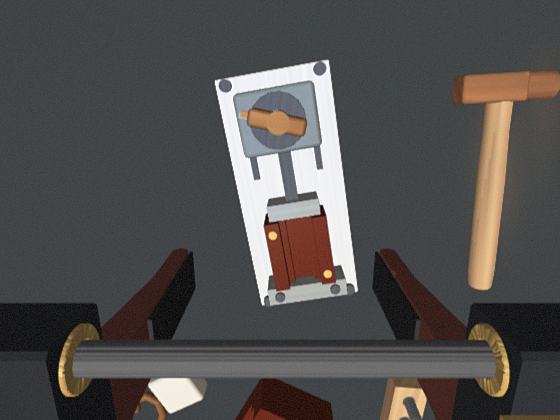

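View pics/c23.png

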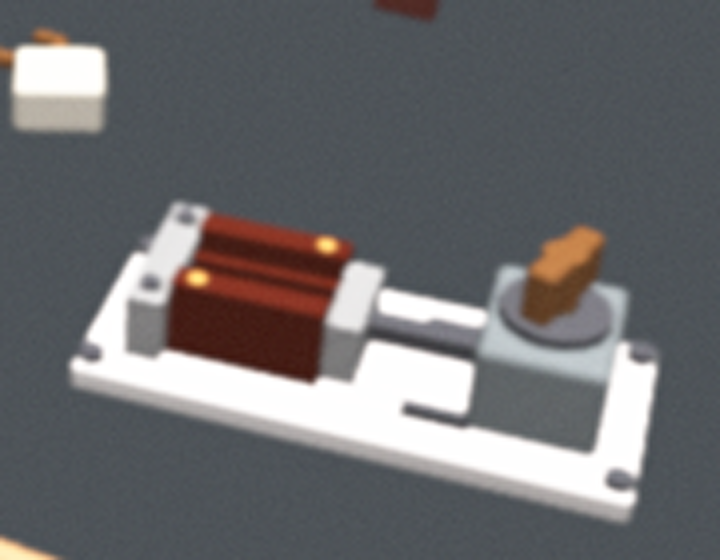

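The block is held between jaw and stop, and the gripper is clear. I'll check the slip, nub against tab, in an enlarged crop.

Run:
```python
from h import *
snap('wrist','wrist15');crop('wrist15',225,75,325,165,8,'c24');crop('wrist15',250,180,360,310,5,'c25')
```

```text
(no output)
```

View pics/c24.png

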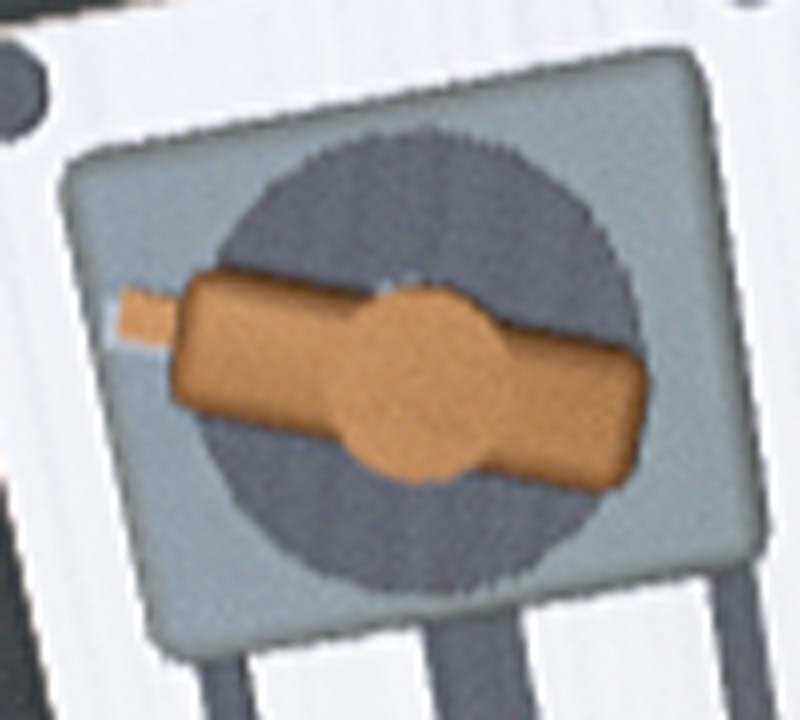

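View pics/c25.png

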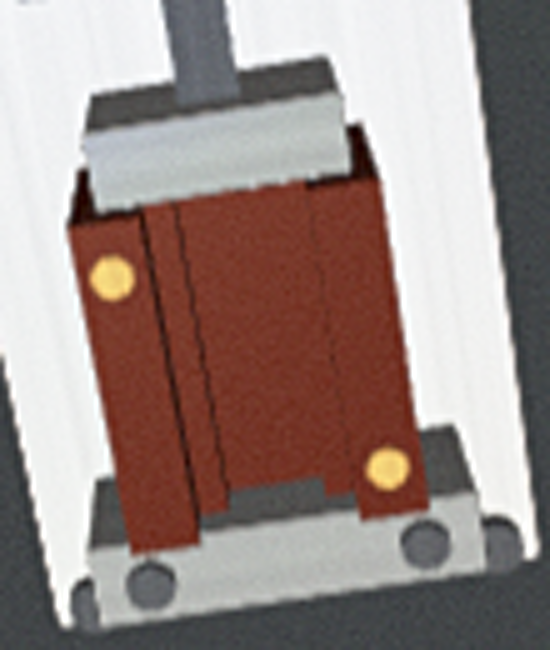

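Run:
```python
from h import *
d=load('wrist15'); px=lambda x,y:(225+x/8,75+y/8)
# bar axis from boss centre; ends
c=ray(d,*px(420,385),91.5)
l=ray(d,*px(190,340-0),91.5); 
e1=ray(d,*px(185,338),90); e2=ray(d,*px(640,420),90)
print('boss',c.round(1),'bar len',np.linalg.norm((e1-e2)[:2]),'bar ang',np.degrees(np.arctan2(*(e1-e2)[[1,0]])))
ax=np.array([557.4,217.1])
im=d['img']; big=cv2.resize(im[100:130,232:256],None,fx=25,fy=25,interpolation=cv2.INTER_NEAREST); cv2.imwrite('pics/c26.png',big[:,:,::-1])
for s in [0,.03,.06,.1]:
  ba=np.radians(-101.55-90+0.56)   # placeholder bar angle = tool yaw-90
  t=ba+s
  out=[]
  for z in (59.5,62.5):
    for w in (-3,3): 
      p=ax+33*np.array([np.cos(t),np.sin(t)])+w*np.array([-np.sin(t),np.cos(t)]); u=proj(d,[*p,z]); out.append(((u[0]-232)*25//1,(u[1]-100)*25//1))
  print(s,out)
```

```text
boss [558.7 216.7  91.5] bar len 44.24706247813567 bar ang 171.3388891583278
0 [(np.float64(180.0), np.float64(209.0)), (np.float64(148.0), np.float64(389.0)), (np.float64(168.0), np.float64(210.0)), (np.float64(136.0), np.float64(392.0))]
0.03 [(np.float64(172.0), np.float64(238.0)), (np.float64(146.0), np.float64(419.0)), (np.float64(161.0), np.float64(240.0)), (np.float64(134.0), np.float64(422.0))]
0.06 [(np.float64(166.0), np.float64(268.0)), (np.float64(145.0), np.float64(449.0)), (np.float64(154.0), np.float64(270.0)), (np.float64(133.0), np.float64(453.0))]
0.1 [(np.float64(158.0), np.float64(307.0)), (np.float64(144.0), np.float64(489.0)), (np.float64(147.0), np.float64(310.0)), (np.float64(133.0), np.float64(493.0))]
```

View pics/c26.png

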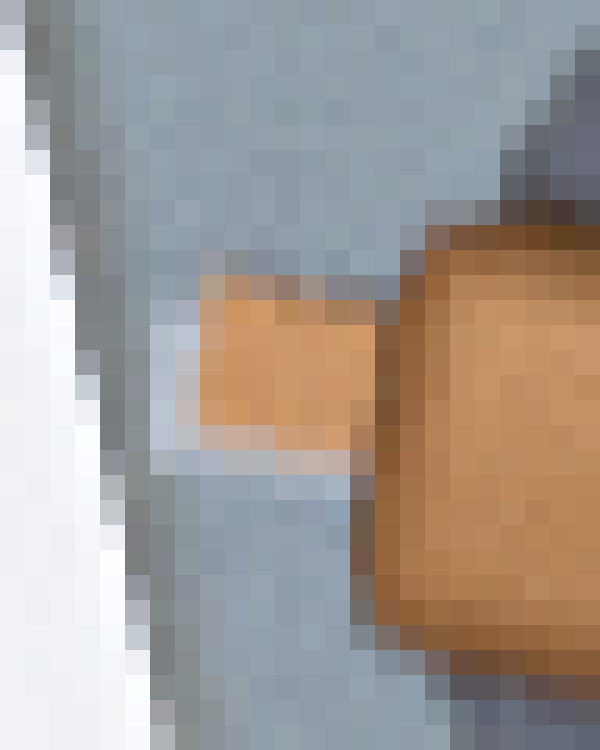

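The steel tab now shows about 1 px on the counter-clockwise side of the nub, which is a small real slip. I'll take one closer look to put a number on it, staying well clear.

{"name": "jog_arm", "arguments": {
  "steps": [
    {"dp": [-0.1, -0.08, -0.4], "turn": [0, 0.003, 0], "claw": 1},
    {"dp": [-0.15, -0.08, -0.8], "turn": [0, 0.003, 0], "claw": 1},
    {"dp": [-0.2, -0.08, -1], "turn": [0, 0.003, 0], "claw": 1},
    {"dp": [-0.25, -0.08, -1], "turn": [0, 0.003, 0], "claw": 1},
    {"dp": [-0.25, -0.08, -1], "turn": [0, 0.003, 0], "claw": 1}
  ]
}}

```text
t: 16.37
ee_pos: [545.4, 146.5, 133.5]
orientation: [-1.566, 0.0, 0.034]
ft_force: [0.1, 0.2, -0.3]
width: 87.2
```

{"name": "jog_arm", "arguments": {
  "steps": [
    {"dp": [0, 0, -0.2], "turn": [0, 0, 0], "claw": 1},
    {"dp": [0, 0, -0.35], "turn": [0, 0, 0], "claw": 1},
    {"dp": [0, 0, -0.35], "turn": [0, 0, 0], "claw": 1},
    {"dp": [0, 0, -0.35], "turn": [0, 0, 0], "claw": 1}
  ]
}}

```text
t: 16.7
ee_pos: [545.6, 146.6, 105.8]
orientation: [-1.566, 0.001, 0.034]
ft_force: [0.0, -0.0, 0.2]
width: 87.6
```

```bash
python3 st.py
python3 - <<'E'
from h import *
d=snap('wrist','wrist16'); u=proj(d,[557.4,217.1,66]); print(u,d['wc'][:3,3])
u=(int(u[0]),int(u[1])); crop('wrist16',u[0]-90,max(0,u[1]-80),u[0]+70,u[1]+60,5,'c27')
crop('wrist16',u[0]-85,max(0,u[1]-35),u[0]-35,u[1]+15,14,'c28'); print(u)
E
```

```text
t 16.7 pos [545.59 146.59 105.85] w 87.61 F [ 0.04 -0.05  0.23] M [ 0.043 -0.021 -0.047] yaw 1.23 tooly [-0.0221  0.0047 -0.9997] q6 0.206
(np.float64(311.0862718478348), np.float64(119.18789943557029)) [546.61588172 225.67195927 268.24467104]
(311, 119)
```

View pics/c27.png

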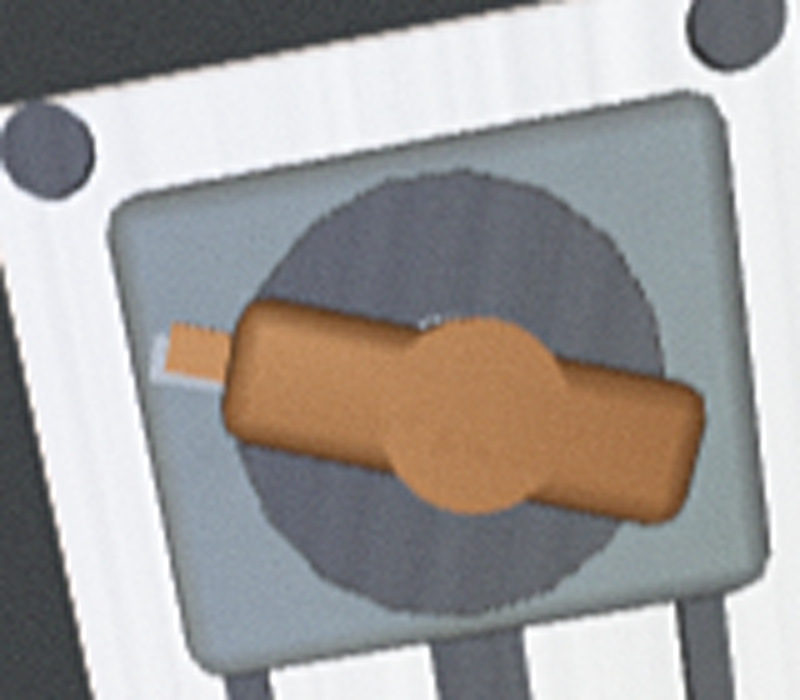

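View pics/c28.png

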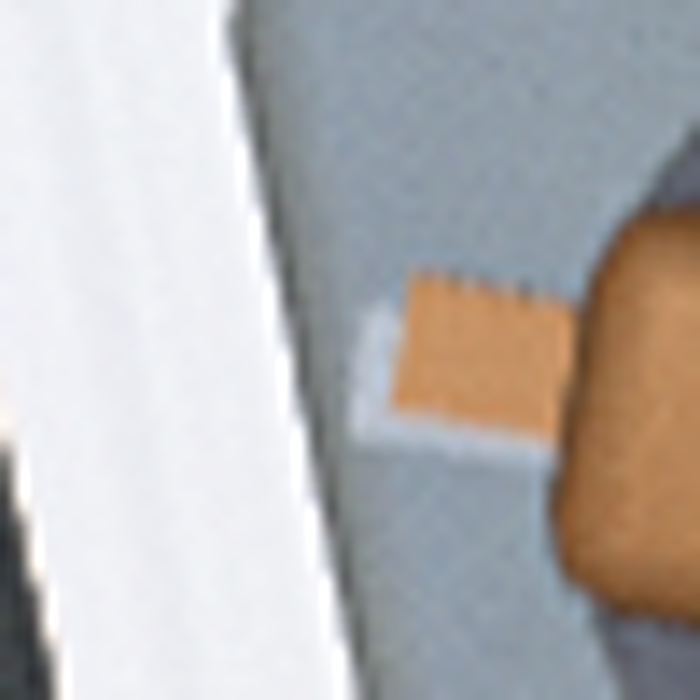

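Nub to tab comes to about 0.04 rad (2.2°) clockwise, which agrees with the torque record. Backing off upward, then a final check of the whole scene before handing in.

{"name": "jog_arm", "arguments": {
  "steps": [
    {"dp": [0, 0, 0.4], "turn": [0, 0, 0], "claw": 1},
    {"dp": [0, -0.2, 0.8], "turn": [0, 0, 0], "claw": 1},
    {"dp": [0, -0.2, 1], "turn": [0, 0, 0], "claw": 1},
    {"dp": [0, -0.2, 1], "turn": [0, 0, 0], "claw": 1},
    {"dp": [0, -0.2, 1], "turn": [0, 0, 0], "claw": 1}
  ]
}}

```text
t: 17.17
ee_pos: [547.0, 130.8, 188.0]
orientation: [-1.565, -0.003, 0.03]
ft_force: [-0.4, 0.6, 0.3]
width: 87.7
```

```bash
python3 st.py
python3 - <<'E'
from h import *
d=snap('scene','scene13'); a=load('scene0')['img'].astype(int); df=np.abs(a-d['img'].astype(int)).max(-1)>40
n,l,s,c=cv2.connectedComponentsWithStats(cv2.morphologyEx(df.astype(np.uint8),cv2.MORPH_OPEN,np.ones((3,3))))
print([(s[i].tolist()) for i in range(1,n) if s[i,4]>15])
d=snap('wrist','wrist17');P=cloud(d)
im=d['img'].astype(int)
m=(im[...,0]>1.8*im[...,2])&(im[...,0]>1.8*im[...,1])&(P[...,2]>20)&(P[...,2]<60)&(P[...,1]>20)&(P[...,1]<180)&(P[...,0]<640)
q=P[m]; print(cv2.minAreaRect(q[:,:2].astype(np.float32)),np.percentile(q[:,2],[50,98]))
r=cv2.minAreaRect(q[:,:2].astype(np.float32));t=np.radians(-78.87);ex=np.array([np.cos(t),np.sin(t)]);o=np.array([571.05,148.16]);p=np.array(r[0])-o
print('block in clamp',p@ex,p@np.array([-ex[1],ex[0]]))
E
```

```text
t 17.17 pos [546.96 130.84 187.96] w 87.74 F [-0.36  0.56  0.33] M [-0.039 -0.012  0.076] yaw 1.21 tooly [-0.0177  0.0057 -0.9998] q6 0.181
[[285, 0, 55, 27, 900], [391, 0, 28, 11, 228], [464, 0, 18, 22, 211], [460, 4, 7, 7, 29], [504, 4, 17, 48, 366], [392, 10, 9, 4, 35], [433, 10, 16, 22, 266], [388, 20, 46, 23, 352], [262, 25, 96, 135, 4925], [394, 41, 51, 21, 566], [460, 47, 5, 6, 22], [468, 51, 25, 7, 93], [367, 57, 81, 123, 4438], [320, 95, 15, 44, 522], [193, 172, 38, 33, 838], [341, 224, 63, 44, 1821], [443, 226, 8, 6, 36], [420, 228, 22, 15, 172], [444, 233, 12, 17, 138], [397, 238, 11, 6, 56], [430, 245, 8, 6, 39]]
((581.5542602539062, 92.07858276367188), (59.67717742919922, 69.86653137207031), 11.266277313232422) [40.23216503 53.28889637]
block in clamp 57.05432022140025 -0.5190248460665624
```

View pics/scene13.png

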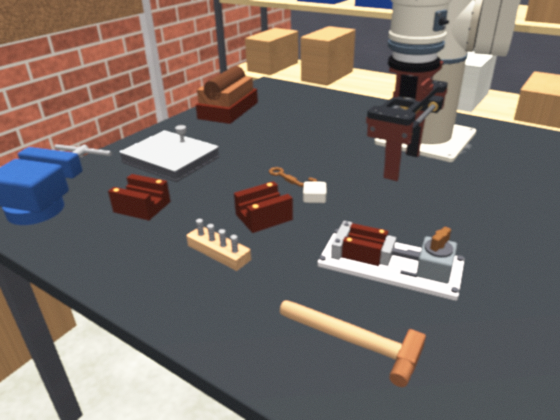

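The only changes from the start are the robot, the block and the clamp. The block is held in the clamp 0.5 mm off the centre line and 0.1° off parallel, and every bystander is where it began. Handing in.

```bash
python3 -c "
from workcell import ctrl
print(ctrl.close_job())"
```

```text
the job is handed in; nothing more can be done
None
```

The job is done and handed in at about 17 s: the core box half is clamped against the stop and the gripper is clear of everything.

- **Block:** I picked the 70 x 60 x 40 mm core half; the other two measured about 86 x 97 x 56 mm. I set it on the bed with about 9 N of contact force and let it go. It now lies flat, trough up, about 0.5 mm off the centre line and about 0.1° off parallel.
- **Thumbscrew:** I turned it about 102° clockwise in one grip. Drag read about 0.15–0.2 N m, then rose and levelled at about 0.50 N m as the clutch began to slip. I took one further step of just over 1° to confirm this, then stopped and let go without backing off.
- **Last checks:** The slip from nub to tab measures about 0.04 rad, which agrees with the torque record (about 0.036 rad). In a before-and-after comparison of the scene camera images, none of the other things on the bench had moved.
- **Disagreements:** The depth fits from the fixed cameras and the wrist camera differed by 2–3 mm. I used the wrist values, which the first grip and a later check in the scene camera bore out. The round boss on the thumbscrew looked about 17 mm wide, but the grip closed to 14 mm on the flats.

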